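Make up a stair-rail order at the hardware counter

TASK

Make up the stair-rail order. Stack all the blue flanges that are on the counter face down on the packing stand's spigot, largest at the bottom and smaller ones upwards in order of size, each fully seated on the one below; swing up the hold-down bar of the tube rest, lay the brass tube in the two vees, push it right up against the red stop, and then swing the bar all the way down onto it. Do not knock over or shove aside the other goods on the counter.

Things in the scene. Friction and masses are not known exactly. Their poses are not given: they have to be found in the camera images.
- flange_110: flange, 110 mm across: blue plate 14 mm thick, on its back a solid steel plug 48 mm across (top edge chamfered 3 mm) rising 26 mm, 40 mm high over all. The underside (face) has a recess 51 mm across, 8 mm deep, that fits over the spigot or another plug. Lies face down, plug up. 0.47 kg, a quarter more or less. Origin: centre of the face; z up along the plug. May be absent
- flange_101: flange, 101 mm across: blue plate 14 mm thick, on its back a solid steel plug 48 mm across (top edge chamfered 3 mm) rising 26 mm, 40 mm high over all. The underside (face) has a recess 51 mm across, 8 mm deep, that fits over the spigot or another plug. Lies face down, plug up. 0.45 kg, a quarter more or less. Origin: centre of the face; z up along the plug. May be absent
- flange_92: flange, 92 mm across: blue plate 14 mm thick, on its back a solid steel plug 48 mm across (top edge chamfered 3 mm) rising 26 mm, 40 mm high over all. The underside (face) has a recess 51 mm across, 8 mm deep, that fits over the spigot or another plug. Lies face down, plug up. 0.43 kg, a quarter more or less. Origin: centre of the face; z up along the plug. May be absent
- flange_83: flange, 83 mm across: blue plate 14 mm thick, on its back a solid steel plug 48 mm across (top edge chamfered 3 mm) rising 26 mm, 40 mm high over all. The underside (face) has a recess 51 mm across, 8 mm deep, that fits over the spigot or another plug. Lies face down, plug up. 0.42 kg, a quarter more or less. Origin: centre of the face; z up along the plug. May be absent
- flange_74: flange, 74 mm across: blue plate 14 mm thick, on its back a solid steel plug 48 mm across (top edge chamfered 3 mm) rising 26 mm, 40 mm high over all. The underside (face) has a recess 51 mm across, 8 mm deep, that fits over the spigot or another plug. Lies face down, plug up. 0.40 kg, a quarter more or less. Origin: centre of the face; z up along the plug. May be absent
- stand: packing stand, fixed: green round base 144 mm across, 18 mm high, with a bright centring spigot in the middle. Origin: centre of the underside, z up. The lowest flange, fully home, has its face flat on the base, 18 mm above the origin
- spigot (a point): centre of the spigot's top; spigot 48 mm across, 6 mm high, edge chamfered. Of stacked flanges, each rests with the bottom of its recess on the plug below, its face 32 mm above the face below
- vee: tube rest, fixed: grey base 200 x 124 x 12 mm with two 90-degree steel vees along x, at x = -82 to -42 and 42 to 82 mm (84 mm of free space between for fingers); lowest line at z = 22, upper edges at z = 55, y = +-33 mm. Origin: underside, midway between the vees; x along the vees to the red stop, y towards the hold-down's hinge, z up
- stop (a point): middle of the face of the red stop plate (56 mm wide, 76 mm high, square to the tube), 95 mm along x from the tube rest's origin, 54.5 mm up
- tube_home (a point): where the middle of the tube is when it is fully home: x = 0, y = 0, z = 54.5 mm in the tube rest's frame
- clamp (a joint): hinge of the hold-down bar: 0 = level, its rubber pad on the seated tube (without a tube it can sink to -0.25); 1.57 = upright; at most 1.95, leaning away from the vees. Starts nearly down. Steel bar 14 mm wide, 8 mm thick, 128 mm long from the hinge, red cross grip near its end. Stiff (0.16 N m): it stays where it is left and has to be pushed all the way down
- clamp_hinge (a point): axis of the hold-down's hinge, at x = -66, y = 60, z = 86 mm in the tube rest's frame; the hinge axis is parallel to the tube rest's x
- clamp_grip (a point): centre of the red cross grip of the hold-down bar, 122 mm from the hinge: a round bar 22 mm in diameter, 46 mm long, parallel to the hinge
- tube: brass-coloured rail tube with black plugs in its ends, 46 mm in diameter, 190 mm long, 0.35 kg (a quarter more or less), lying on the counter; it can roll. Origin: its middle, on the axis; x along the tube, either end is alike
- ferrule_a: black rubber chair-leg ferrule standing on the counter, 56 mm in diameter, 60 mm high; not part of the order. Origin: centre of the underside
- ferrule_b: black rubber chair-leg ferrule standing on the counter, 48 mm in diameter, 50 mm high; not part of the order. Origin: centre of the underside
- can: blue and yellow spray can, 53 mm in diameter, 150 mm high; not part of the order. Origin: centre of the underside
- tape: roll of orange tape lying flat, 96 mm in diameter, 25 mm high; not part of the order. Origin: centre of the underside
Things that resemble listed ones, but are neither listed nor needed, are in the scene too. What is shaped like the flange_101 but orange or turquoise is not meant.

How it is judged:
By the outcome, as a careful person would: the job done as asked, in the order asked, and still so for the second after the job is handed in, with the robot touching nothing.
Of flange_110, flange_101, flange_92, flange_83, flange_74 only 3 to 5 are there at a start; the rules pass over those that are not, and their reading is None.
At some moment in a run one of flange_110, flange_101, flange_92, flange_83, flange_74, tube may be knocked a few centimetres aside while the robot is not near it.
Once in a run the grip may slacken for a moment while it holds something.
It also fails if it takes over 208 s, if anything falls off the work surface, if the arm or the gripper's body presses on something with over 40 N, if the wrist force passes 120 N, or if a joint passes its speed limit or range.

ROBOT

A 6-joint arm with a two-finger parallel gripper is mounted at the origin on the work surface. World frame = base frame: x ahead of the robot, y to its left, z up, the work surface at z = 0. Lengths are in m, angles in rad, forces in N, time in s.
With the tool pointing down it reaches from about 0.425 to 0.95 m from the base axis. Payload 3.5 kg.
Tool frame: the origin (TCP) lies between the finger pads; the fingertips stand 22 mm ahead of it and the grasp point (between the pads) lies 3 mm ahead of it (robot.tip_reach is the distance from the TCP to the fingertips, in m); z points along the fingers, y is the line along which they close (so a half turn about z gives the same grasp; the last joint's range is limited). The gripper opens to 85 mm and grips with 20 to 120 N. Pads are 22 mm wide; open, the fingers measure 114 mm over their backs; the gripper's body (76 mm by 85 mm) begins 54 mm behind the grasp point. The pads swing forward as they close: fully open they stand 13 mm farther back than shut.
Start: joints at [1.005, 0.286, 1.577, -0, 1.279, -0.15], TCP at [0.273, 0.617, 0.253] pointing down, gripper open.
Joint ranges: [-2.77, 2.77], [-0.9, 2.22], [0.21, 2.48], [-1.53, 4.67], [0.24, 2.81], [-2.84, 2.84]. Speed limits (rad/s): [2.79, 2.79, 3.14, 3.14, 3.14, 3.14].

INTERFACE

Orientations are given as a rotation vector (axis times angle).
In Python, from station import readout, imaging, robot gives the robot as it stands. The module is installed in compiled form; this text tells all that it offers.
- The arm moves only by the shell command python3 -m inch 'ROWS'. ROWS is JSON, a list of rows, each an object with "translation": the shift along the tool's x, y, z in mm, a list of three; "yaw": the turn about the tool's z in degrees; "grip": the closure, from 0 (fully open) to 1 (shut). In form: [{"translation": [tx, ty, tz], "yaw": yaw, "grip": grip}, ...]. A call has 1 to 5 rows; each row shifts and turns the commanded pose from where the row before left it, along the tool's axes as they then stand; what a row does not reach is not made up. A row lasts 1/8 s, in which the tool goes at most 62.5 mm and 10.7 degrees, less where a joint would pass 70% of its speed; a pose out of reach is approached as far as the arm can. A call with a gripper value outside its range is refused whole. The fingers move at their own pace and stop on an object; the grip force is fixed at half the most. Time passes only in rows, so rows that do not move let the fingers close. It gives the time, the measured TCP pose, the force, the opening and the grip force at its end, in the units of the state.
- readout.observe(): the state, without advancing time (a new reading comes with each control period).
- imaging.grab_frame(name): name is "side" or "top" or "wrist"; returns the picture (480x640x3 uint8, red, green, blue); there is no depth.
- imaging.calibration(name): a dict with "mtx" (3x3 intrinsics, pixels), "cam_to_world" (4x4, takes a point from camera to world coordinates). Camera axes: x right, y up, looking along -z (the intrinsics and any distortion apply to the point x, -y, -z); pixel columns grow to the right and rows downward; lengths in m; the calibration is good to about 2 mm. A picture is of the moment at which its call begins: read the wrist's pose just before it. calibration takes no time and is no camera call; for the wrist camera it gives the pose at the moment of the call.
- robot.close_job(): hands the job in; it is judged then, once.
Trained networks look in the newest picture that a camera, given by its name, has taken for a name from the list of things; names that differ only in an ending like _2 or _b are one class to them, and where a whole thing is asked for, a point or a joint stands for the part that bears it (a point fixed in the world has none). Each returns a list of dicts, best first, with "confidence" (0 to 1); they miss things now and then, are a little off and sometimes report something else, mostly with a low value. They report only what shows in the picture. A call takes as long as a camera call. They do not tell look-alikes from the thing itself.
- imaging.outline_of(camera, name): "region" (480x640 bool, what is visible of it) and "rect" ([left, top, right, bottom] in pixels, round what is visible of it).
- imaging.tip_of(camera, name): "point" ([column, row] in pixels: a listed point, or the origin of a listed thing).
The state is a dict: "t": time; "joint_positions": joint angles; "joint_vel": joint speeds; "joint_torque": joint torques, N m; "tcp_pos": TCP position; "tool_rot": TCP orientation; "wrist_force": force on the tool from outside, world axes, zero at the start; "moment": the same for the moment, N m; "finger_gap": finger opening in m; "grasp_force": force on a finger pad.
Only numpy, scipy, OpenCV 4.12 (cv2) and the standard library are available. Lean on these libraries where they do the work, as an engineer would, in place of code of your own. Each camera call takes 0.05 s, during which the arm holds its last target. There are 200 camera calls.

## Working session

There is one attempt and no reset: what is moved stays moved. The work goes in short steps, Python scripts to look and compute and a shell command to move; the robot and the scene stay as the last step left them, time stands still between calls to the robot, and variables do not carry over. Pictures are saved under pics/ and viewed, at most 14 in all, crops included, and the job is handed in when it is done.

```bash
mkdir -p pics; cat > h.py <<'E'
import numpy as np, cv2
from station import readout, imaging, robot
def save(cam,name):
    im=imaging.grab_frame(cam); cv2.imwrite(f'pics/{name}.png',im[:,:,::-1]); return im
def ray(cam,px):
    c=imaging.calibration(cam); M=np.array(c['cam_to_world']); K=np.array(c['mtx'])
    d=np.linalg.inv(K)@[px[0],px[1],1]; d=M[:3,:3]@[d[0],-d[1],-d[2]]
    return M[:3,3],d
def onz(cam,px,z):
    o,d=ray(cam,px); return o+d*(z-o[2])/d[2]
def proj(cam,P):
    c=imaging.calibration(cam); M=np.array(c['cam_to_world']); K=np.array(c['mtx'])
    p=M[:3,:3].T@(np.array(P)-M[:3,3]); q=K@[p[0],-p[1],-p[2]]; return q[:2]/q[2]
E
python3 - <<'E'
from h import *
for c in ('side','top'):
    save(c,c+'0'); k=imaging.calibration(c); print(c,np.round(k['mtx'],1).tolist(),np.round(k['cam_to_world'],3).tolist(),[x for x in k if x not in('mtx','cam_to_world')])
print(readout.observe())
E
```

```text
side [[617.8, 0.0, 320.5], [0.0, 617.8, 238.5], [0.0, 0.0, 1.0]] [[0.804, 0.384, -0.454, -0.146], [-0.595, 0.534, -0.601, -0.894], [0.012, 0.753, 0.658, 1.033], [0.0, 0.0, 0.0, 1.0]] []
top [[444.3, 0.0, 316.3], [0.0, 444.3, 238.8], [0.0, 0.0, 1.0]] [[0.01, 0.98, -0.2, 0.241], [-1.0, 0.01, -0.003, -0.018], [-0.001, 0.2, 0.98, 1.302], [0.0, 0.0, 0.0, 1.0]] []
{'t': 0.1, 'joint_positions': array([ 1.00497605e+00,  2.87071629e-01,  1.57804069e+00,  4.30796733e-05,
        1.27861614e+00, -1.50004870e-01]), 'joint_vel': array([-0.0003597 , -0.00104286, -0.00302938,  0.00183431,  0.00207832,
       -0.00030803]), 'joint_torque': array([ 3.32312475e-04, -4.07295477e+01, -2.93701655e+01, -1.38599285e-04,
        3.38457321e-03, -6.70644511e-06]), 'tcp_pos': array([0.27232398, 0.61702337, 0.25208363]), 'tool_rot': array([-0.64832232, -3.0731628 ,  0.00311883]), 'wrist_force': array([-0.84732464, -0.34131317, -0.80201713]), 'moment': array([ 0.01927299, -0.05787071, -0.00616783]), 'grasp_force': 0.0, 'finger_gap': 0.08556420881487611}
```

View pics/top0.png

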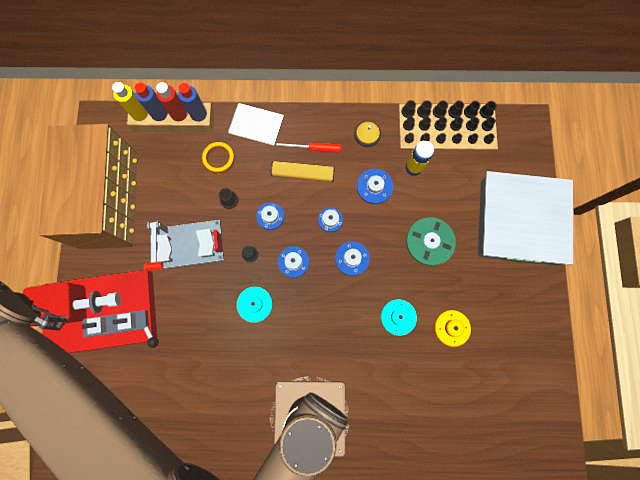

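View pics/side0.png

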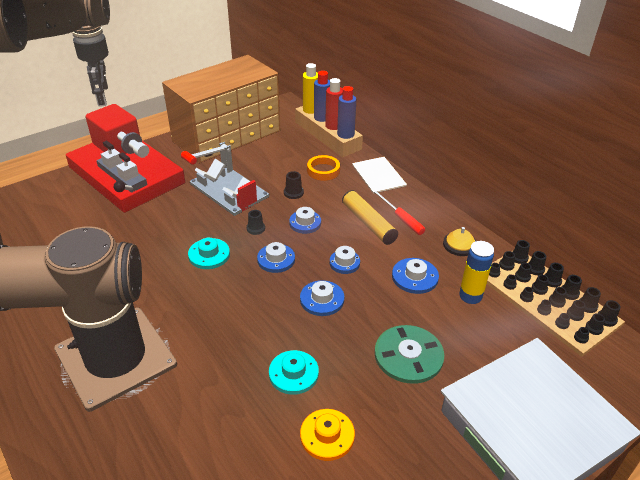

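The top view shows five blue flanges at (269,215), (330,219), (293,262), (352,258) and (375,185). The stand is at (431,241), the tube at (302,171), and the tube rest at (185,244) with its stop on the right and grip at (153,267). The turquoise discs at (254,304) and (399,317) and the yellow/orange one at (453,328) are look-alikes and not wanted.

```bash
cat >> h.py <<'E'
def wpts(cam,pts,z): return np.array([onz(cam,p,z)[:2] for p in pts])
def fitc(P):
    A=np.c_[2*P,np.ones(len(P))]; s=np.linalg.lstsq(A,(P**2).sum(1),rcond=None)[0]
    return s[:2],np.sqrt(s[2]+s[0]**2+s[1]**2)
def mask(im,lo,hi): return cv2.inRange(cv2.cvtColor(im,cv2.COLOR_RGB2HSV),lo,hi)
def blobs(m,amin=150):
    cs,_=cv2.findContours(m,cv2.RETR_EXTERNAL,cv2.CHAIN_APPROX_NONE); return [c for c in cs if cv2.contourArea(c)>amin]
def flanges(cam,im):
    out=[]
    for c in blobs(mask(im,(105,120,60),(125,255,255)),300):
        h=cv2.convexHull(c)[:,0,:].astype(float); P=wpts(cam,h,0.012)
        (cx,cy),_,=cv2.minEnclosingCircle(P.astype(np.float32)); 
        x,r=fitc(P); out.append((c[:,0].mean(0).round(),x.round(4),round(2000*r,1)))
    return out
E
python3 - <<'E'
from h import *
for c in ('top','side'):
    im=imaging.grab_frame(c); print(c)
    for f in flanges(c,im): print(f)
    for n,z in (('stand',0.018),('spigot',.024),('tube',.023),('stop',.0545),('clamp_grip',.08),('vee',0),('clamp_hinge',.086),('ferrule_a',0),('can',0),('tape',0)):
        try:
            for d in imaging.tip_of(c,n)[:2]: print(n,np.round(d['point']),onz(c,d['point'],z).round(4)[:2],round(d['confidence'],2))
        except Exception as e: print(n,e)
    t=imaging.outline_of(c,'tube')[0]; ct=max(blobs(t['region'].astype(np.uint8)),key=cv2.contourArea)[:,0,:]
    print('tube',cv2.minAreaRect(wpts(c,ct,.023).astype(np.float32)))
    s=imaging.outline_of(c,'stand')[0]; ct=max(blobs(s['region'].astype(np.uint8)),key=cv2.contourArea); print('stand',fitc(wpts(c,cv2.convexHull(ct)[:,0,:],.016)))
E
```

```text
top
(array([293., 261.]), array([0.4356, 0.0532]), np.float64(91.0))
(array([352., 258.]), array([ 0.4472, -0.1195]), np.float64(100.3))
(array([270., 216.]), array([0.5732, 0.1254]), np.float64(82.5))
(array([374., 186.]), array([ 0.6702, -0.1897]), np.float64(110.0))
stand [432. 244.] [ 0.4918 -0.3539] 0.92
spigot [433. 242.] [ 0.496  -0.3564] 0.87
tube [303. 174.] [0.6998 0.027 ] 0.73
tube [184. 248.] [0.4691 0.3724] 0.21
stop [212. 242.] [0.484  0.2834] 0.64
clamp_grip [152. 264.] [0.4141 0.4408] 0.88
clamp_grip [184. 245.] [0.4675 0.3542] 0.66
clamp_hinge [155. 223.] [0.5291 0.4387] 0.86
ferrule_a [250. 253.] [0.4607 0.1814] 0.66
ferrule_a [230. 200.] [0.6252 0.2498] 0.6
can [409. 169.] [ 0.7304 -0.2994] 0.96
tape [219. 159.] [0.7561 0.2916] 0.63
tube ((0.48681768774986267, 0.37419283390045166), (0.14241056144237518, 0.22708547115325928), 4.982885360717773)
stand (array([ 0.50056032, -0.35146539]), np.float64(0.07147913770175576))
side
(array([321., 297.]), array([ 0.441 , -0.1252]), np.float64(105.3))
(array([415., 275.]), array([ 0.6628, -0.195 ]), np.float64(114.2))
(array([276., 259.]), array([0.429 , 0.0463]), np.float64(95.9))
stand [408. 356.] [ 0.4832 -0.3661] 0.88
spigot [408. 349.] [ 0.4918 -0.3558] 0.58
tube [370. 215.] [0.7096 0.0288] 0.85
tube [468. 298.] [ 0.7005 -0.327 ] 0.3
stop [246. 192.] [0.4792 0.2633] 0.89
clamp_grip [192. 158.] [0.4255 0.4559] 0.71
vee [226. 190.] [0.4755 0.3667] 0.87
vee [305. 223.] [0.5708 0.1219] 0.22
clamp_hinge [225. 147.] [0.5218 0.442 ] 0.63
ferrule_a [294. 194.] [0.6206 0.2446] 0.87
ferrule_a [256. 225.] [0.4634 0.1915] 0.79
can [471. 297.] [ 0.7252 -0.3172] 0.61
tape [324. 173.] [0.7467 0.2778] 0.71
tape [227. 191.] [0.4741 0.362 ] 0.43
tube ((0.707580029964447, 0.028648607432842255), (0.23305626213550568, 0.05928517132997513), 84.96346282958984)
stand (array([ 0.49132036, -0.36013431]), np.float64(0.07474941771277195))
```

```bash
cat >> h.py <<'E'
from scipy.spatial.transform import Rotation as Ro
def plan(x,y,z,phi=90,q=True):
    s=readout.observe(); R=Ro.from_rotvec(s['tool_rot']).as_matrix()
    t=R.T@(np.array([x,y,z])-s['tcp_pos'])*1000; h=np.degrees(np.arctan2(R[1,0],R[0,0]))
    yw=(h-phi+180)%360-180
    print('t',round(s['t'],1),'tcp',s['tcp_pos'].round(4),'head',round(h,1),'-> tool mm',t.round(1),'yaw',round(yw,1),'gap',round(s['finger_gap'],4),'F',s['wrist_force'].round(1),'q6',round(s['joint_positions'][5],2))
E
python3 - <<'E'
from h import *
plan(.65,-.19,.25)
im=imaging.grab_frame('top'); cv2.imwrite('pics/crop.png',cv2.resize(im[165:295,230:470,::-1],(720,390),interpolation=cv2.INTER_CUBIC))
M=np.array(imaging.calibration('wrist')['cam_to_world']);s=readout.observe();R=Ro.from_rotvec(s['tool_rot']).as_matrix()
print(R.T@(M[:3,3]-s['tcp_pos']), R.T@M[:3,:3])
E
```

```text
t 1.4 tcp [0.2726 0.6175 0.2533] head 156.2 -> tool mm [-671.4 -586.2    3.3] yaw 66.2 gap 0.0857 F [-1.2 -0.4  0.5] q6 -0.15
[ 0.06884263 -0.00072221 -0.12066168] [[ 8.24894678e-05  9.60623791e-01  2.77852345e-01]
 [ 9.99999161e-01 -4.38431625e-04  1.21891522e-03]
 [ 1.29273821e-03  2.77852011e-01 -9.60623021e-01]]
```

View pics/crop.png

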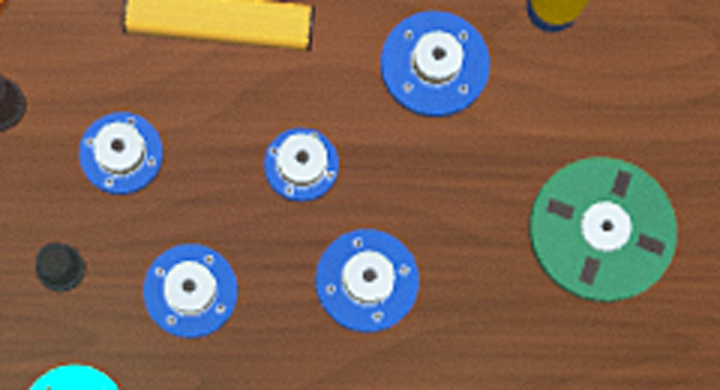

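The crop shows five blue plates with steel plugs at increasing sizes (crop px 74:(302,163), 83:(120,152), 92:(190,290), 101:(367,280), 110:(436,62)) and the green stand at (605,228). I'll start with the 110.

```bash
A='{"translation": [-37.3,-32.6,0], "yaw": 0, "grip": 0}'
python3 -m inch '[{"translation":[-37.3,-32.6,0],"yaw":0,"grip":0},{"translation":[-37.3,-32.6,0],"yaw":0,"grip":0},{"translation":[-37.3,-32.6,0],"yaw":0,"grip":0},{"translation":[-37.3,-32.6,0],"yaw":0,"grip":0},{"translation":[-37.3,-32.6,0],"yaw":0,"grip":0}]'
python3 -m inch '[{"translation":[-37.3,-32.6,0],"yaw":0,"grip":0},{"translation":[-37.3,-32.6,0],"yaw":0,"grip":0},{"translation":[-37.3,-32.6,0],"yaw":0,"grip":0},{"translation":[-37.3,-32.6,0],"yaw":0,"grip":0},{"translation":[-37.3,-32.6,0],"yaw":0,"grip":0}]'
python3 -m inch '[{"translation":[-37.3,-32.6,0],"yaw":0,"grip":0},{"translation":[-37.3,-32.6,0],"yaw":0,"grip":0},{"translation":[-37.3,-32.6,0],"yaw":0,"grip":0},{"translation":[-37.3,-32.6,0],"yaw":0,"grip":0},{"translation":[-37.3,-32.6,0],"yaw":0,"grip":0}]'
python3 -m inch '[{"translation":[-37.3,-32.6,0],"yaw":9.5,"grip":0},{"translation":[-30,-20,0],"yaw":9.5,"grip":0},{"translation":[0,0,0],"yaw":9.5,"grip":0},{"translation":[0,0,0],"yaw":9.5,"grip":0},{"translation":[0,0,0],"yaw":9.5,"grip":0}]'
python3 -m inch '[{"translation":[0,0,0],"yaw":9.5,"grip":0},{"translation":[0,0,0],"yaw":9.5,"grip":0},{"translation":[0,0,0],"yaw":0,"grip":0}]'
python3 - <<'E'
from h import *
plan(.67,-.19,.25)
im=save('wrist','w1')
for f in flanges('wrist',im): print(f)
E
```

```text
t: 2.08
tcp_pos: [0.3779, 0.3916, 0.2536]
tool_rot: [0.648, 3.074, 0.001]
wrist_force: [0.6, 0.9, 0.2]
finger_gap: 0.0855
grasp_force: 0.0
t: 2.7
tcp_pos: [0.4827, 0.1671, 0.2537]
tool_rot: [0.648, 3.073, 0.001]
wrist_force: [0.6, -0.4, -0.2]
finger_gap: 0.0853
grasp_force: 0.0
t: 3.32
tcp_pos: [0.5875, -0.0574, 0.2536]
tool_rot: [0.649, 3.073, 0.0]
wrist_force: [0.7, 0.5, -0.1]
finger_gap: 0.085
grasp_force: 0.0
t: 3.95
tcp_pos: [0.622, -0.1342, 0.2533]
tool_rot: [-1.839, -2.547, -0.0]
wrist_force: [0.9, -0.3, -0.5]
finger_gap: 0.0854
grasp_force: 0.0
t: 4.32
tcp_pos: [0.622, -0.1339, 0.2533]
tool_rot: [2.226, 2.217, 0.0]
wrist_force: [0.5, 0.1, -0.9]
finger_gap: 0.0854
grasp_force: 0.0
t 4.3 tcp [ 0.622  -0.1339  0.2533] head 89.8 -> tool mm [-55.9  48.3   3.4] yaw -0.2 gap 0.0854 F [ 0.5  0.1 -0.9] q6 -0.37
(array([411., 358.]), array([ 0.7261, -0.3056]), np.float64(44.4))
(array([366., 263.]), array([ 0.6689, -0.1908]), np.float64(110.1))
(array([137., 195.]), array([ 0.447 , -0.1207]), np.float64(102.2))
(array([253., 125.]), array([ 0.5622, -0.0562]), np.float64(73.6))
(array([100.,  23.]), array([0.4365, 0.0522]), np.float64(96.1))
```

View pics/w1.png

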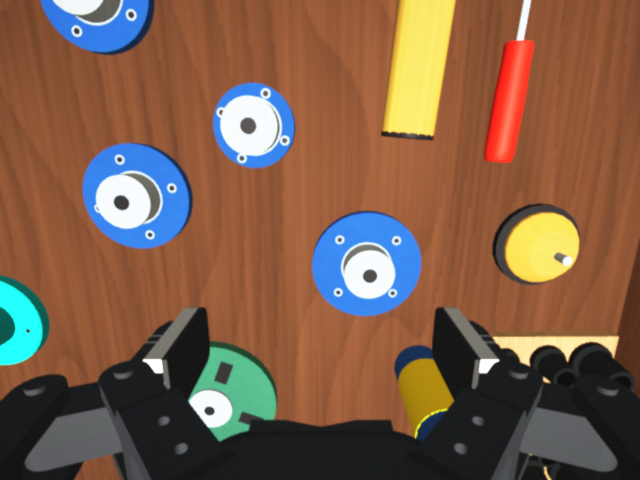

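The wrist view shows the 110 flange at (367,263), 74 at (253,125), 101 at (137,195), the can at (411,358) and the stand at (215,400). Measured positions agree with the top view to 1–2 mm.

```bash
python3 -m inch '[{"translation":[-29,24,0],"yaw":0,"grip":0},{"translation":[-28,23,0],"yaw":0,"grip":0},{"translation":[0,0,60],"yaw":0,"grip":0},{"translation":[0,0,60],"yaw":0,"grip":0},{"translation":[0,0,30],"yaw":0,"grip":0}]' >/dev/null
python3 - <<'E'
from h import *
print(robot.tip_reach)
plan(.669,-.191,.041)
im=save('wrist','w2')
for f in flanges('wrist',im): print(f)
g=imaging.calibration('wrist'); hsv=mask(im,(0,0,190),(180,40,255))
for c in blobs(hsv,600):
    h=cv2.convexHull(c)[:,0,:].astype(float); print(c[:,0].mean(0).round(),fitc(wpts('wrist',h,.04)))
E
```

```text
0.022
t 5.0 tcp [ 0.6664 -0.1903  0.0983] head 89.8 -> tool mm [-0.8  3.  57.3] yaw -0.2 gap 0.0854 F [0.3 0.5 0.1] q6 -0.42
(array([411., 412.]), array([ 0.724 , -0.2926]), np.float64(35.8))
(array([324., 256.]), array([ 0.6668, -0.189 ]), np.float64(108.0))
(array([  5., 153.]), array([ 0.4584, -0.1201]), np.float64(92.0))
(array([118.,  43.]), array([ 0.5635, -0.0581]), np.float64(72.6))
[324. 270.] (array([ 0.66691057, -0.18473104]), np.float64(0.02496014796438281))
[74. 13.] (array([ 0.56378942, -0.05719395]), np.float64(0.023190147396442276))
```

```bash
python3 -m inch '[{"translation":[0.5,0.5,40],"yaw":0,"grip":0},{"translation":[0,0,17],"yaw":0,"grip":0},{"translation":[0,0,0],"yaw":0,"grip":1},{"translation":[0,0,0],"yaw":0,"grip":1},{"translation":[0,0,0],"yaw":0,"grip":1}]' 
python3 -m inch '[{"translation":[0,0,0],"yaw":0,"grip":1},{"translation":[0,0,0],"yaw":0,"grip":1},{"translation":[0,0,0],"yaw":0,"grip":1}]'
```

```text
t: 5.68
tcp_pos: [0.6699, -0.1913, 0.0493]
tool_rot: [2.226, 2.215, -0.0]
wrist_force: [-3.5, -0.2, 5.5]
finger_gap: 0.045
grasp_force: 61.1
t: 6.05
tcp_pos: [0.6699, -0.1913, 0.0493]
tool_rot: [2.226, 2.214, -0.0]
wrist_force: [-2.5, 0.2, 6.5]
finger_gap: 0.0449
grasp_force: 61.2
```

```bash
python3 -m inch '[{"translation":[0,0,0],"yaw":0,"grip":0},{"translation":[0,0,0],"yaw":0,"grip":0},{"translation":[0,0,0],"yaw":0,"grip":0},{"translation":[0,0,0],"yaw":0,"grip":0}]' 
python3 - <<'E'
from h import *
plan(.669,-.191,.041)
im=save('wrist','w3')
for f in flanges('wrist',im): print(f)
E
```

```text
t: 6.55
tcp_pos: [0.6692, -0.1907, 0.0462]
tool_rot: [2.227, 2.215, 0.0]
wrist_force: [0.6, 0.1, -0.4]
finger_gap: 0.0855
grasp_force: 0.0
t 6.5 tcp [ 0.6692 -0.1907  0.0462] head 89.7 -> tool mm [-0.3 -0.2  5.2] yaw -0.3 gap 0.0855 F [ 0.6  0.1 -0.4] q6 -0.42
(array([323., 289.]), array([ 0.6711, -0.1912]), np.float64(110.3))
(array([58., 29.]), array([ 0.5726, -0.0733]), np.float64(46.1))
```

View pics/w3.png

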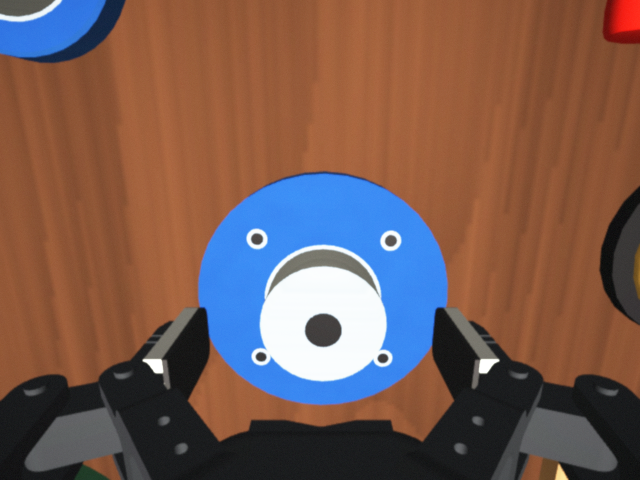

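The 110 plate is centred between the fingers at (323,289) and the plug top is at (323,330). The first grip landed high, on the chamfer or the plate, so I'll lower 5 mm and test again.

```bash
python3 -m inch '[{"translation":[0,0,5],"yaw":0,"grip":0},{"translation":[0,0,0],"yaw":0,"grip":0},{"translation":[0,0,0],"yaw":0,"grip":1},{"translation":[0,0,0],"yaw":0,"grip":1},{"translation":[0,0,0],"yaw":0,"grip":1}]' 
python3 -m inch '[{"translation":[0,0,0],"yaw":0,"grip":1},{"translation":[0,0,0],"yaw":0,"grip":1},{"translation":[0,0,0],"yaw":0,"grip":1}]'
```

```text
t: 7.22
tcp_pos: [0.6699, -0.1908, 0.0422]
tool_rot: [2.226, 2.214, 0.002]
wrist_force: [-0.4, -0.0, 2.4]
finger_gap: 0.0455
grasp_force: 61.9
t: 7.6
tcp_pos: [0.6699, -0.1908, 0.0422]
tool_rot: [2.227, 2.214, 0.002]
wrist_force: [0.3, 0.9, 4.4]
finger_gap: 0.0458
grasp_force: 62.0
```

```bash
python3 -m inch '[{"translation":[0,0,0],"yaw":0,"grip":0},{"translation":[0,0,0],"yaw":0,"grip":0},{"translation":[0,0,4],"yaw":0,"grip":0},{"translation":[0,0,0],"yaw":0,"grip":1},{"translation":[0,0,0],"yaw":0,"grip":1}]' 
python3 -m inch '[{"translation":[0,0,0],"yaw":0,"grip":1},{"translation":[0,0,0],"yaw":0,"grip":1},{"translation":[0,0,0],"yaw":0,"grip":1}]'
```

```text
t: 8.22
tcp_pos: [0.669, -0.1907, 0.0371]
tool_rot: [-2.227, -2.215, 0.0]
wrist_force: [0.4, -1.0, -0.1]
finger_gap: 0.0518
grasp_force: 0.0
t: 8.6
tcp_pos: [0.6696, -0.1908, 0.0378]
tool_rot: [2.227, 2.214, 0.001]
wrist_force: [-0.0, -1.1, 0.4]
finger_gap: 0.046
grasp_force: 62.5
```

```bash
python3 -m inch '[{"translation":[0,0,-30],"yaw":0,"grip":1},{"translation":[0,0,-50],"yaw":0,"grip":1},{"translation":[0,0,-50],"yaw":0,"grip":1},{"translation":[0,0,-50],"yaw":0,"grip":1},{"translation":[-49,-34,0],"yaw":0,"grip":1}]' 
python3 -m inch '[{"translation":[-49,-34,0],"yaw":0,"grip":1},{"translation":[-49,-34,0],"yaw":0,"grip":1},{"translation":[-49,-34,0],"yaw":0,"grip":1},{"translation":[-49,-34,0],"yaw":0,"grip":1},{"translation":[0,0,0],"yaw":0,"grip":1}]' 
cat >> h.py <<'E'
def stand(cam,im):
    for c in blobs(mask(im,(65,80,40),(90,255,255)),400):
        h=cv2.convexHull(c)[:,0,:].astype(float); print('green',c[:,0].mean(0).round(),fitc(wpts(cam,h,.018)),cv2.contourArea(c))
def white(cam,im,z):
    for c in blobs(mask(im,(0,0,185),(180,45,255)),200):
        h=cv2.convexHull(c)[:,0,:].astype(float); x,r=fitc(wpts(cam,h,z))
        if .015<r<.03: print('white',c[:,0].mean(0).round(),x.round(4),r.round(4))
E
python3 - <<'E'
from h import *
plan(.4965,-.355,.2)
im=save('wrist','w4'); stand('wrist',im); white('wrist',im,.024)
im=imaging.grab_frame('top'); stand('top',im); white('top',im,.024)
for f in flanges('top',im): print(f)
E
```

```text
t: 9.22
tcp_pos: [0.6379, -0.2379, 0.2224]
tool_rot: [2.215, 2.216, 0.005]
wrist_force: [1.0, -1.7, -5.2]
finger_gap: 0.0458
grasp_force: 63.6
t: 9.85
tcp_pos: [0.4937, -0.4375, 0.2145]
tool_rot: [-2.231, -2.205, 0.002]
wrist_force: [1.0, 0.8, -4.0]
finger_gap: 0.0462
grasp_force: 63.7
t 9.8 tcp [ 0.4937 -0.4375  0.2145] head 89.3 -> tool mm [82.5  2.  14.7] yaw -0.7 gap 0.0462 F [ 1.   0.8 -4. ] q6 -0.87
green [326. 110.] (array([ 0.50125013, -0.35217725]), np.float64(0.0702576615228783)) 23023.0
green [47. 22.] (array([ 0.29091322, -0.26389344]), np.float64(0.04210471920279107)) 4649.0
white [327. 117.] [ 0.5013 -0.3522] 0.0237
green [253. 303.] (array([0.31161849, 0.16306292]), np.float64(0.04998855557645561)) 888.0
green [426. 236.] (array([ 0.50042228, -0.35045528]), np.float64(0.07072617990637087)) 907.0
white [293. 261.] [0.4359 0.0535] 0.0249
white [425. 149.] [ 0.7868 -0.3432] 0.0274
(array([293., 262.]), array([0.4355, 0.0532]), np.float64(90.9))
(array([352., 258.]), array([ 0.4472, -0.1195]), np.float64(100.3))
(array([270., 216.]), array([0.5732, 0.1254]), np.float64(82.5))
```

View pics/w4.png

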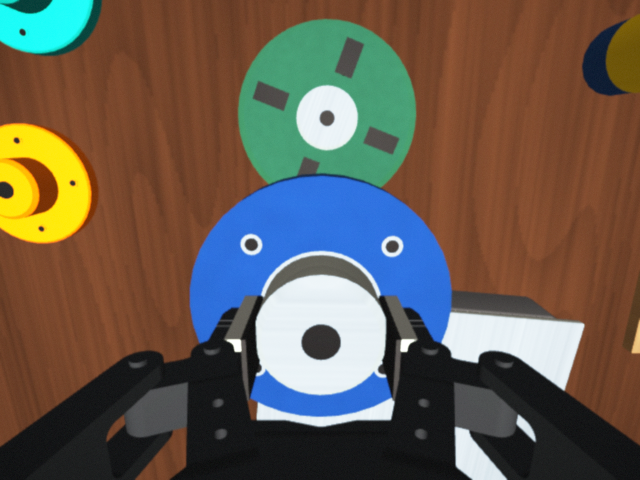

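The held flange is at (321,300) and the stand spigot at (327,117), unoccluded and well measured at (0.501,-0.352).

```bash
python3 -m inch '[{"translation":[44,3.5,0],"yaw":0,"grip":1},{"translation":[41,3.5,0],"yaw":0,"grip":1},{"translation":[0,0,60],"yaw":-0.7,"grip":1},{"translation":[0,0,60],"yaw":0,"grip":1},{"translation":[0,0,0],"yaw":0,"grip":1}]' 
python3 -m inch '[{"translation":[0,0,0],"yaw":0,"grip":1},{"translation":[0,0,0],"yaw":0,"grip":1}]' 
python3 - <<'E'
from h import *
plan(.5012,-.352,.056)
im=imaging.grab_frame('wrist'); stand('wrist',im)
for n in range(2):
  pass
c=blobs(mask(im,(105,120,60),(125,255,255)),3000)
for k in c:
    h=cv2.convexHull(k)[:,0,:].astype(float); x=fitc(wpts('wrist',h,readout.observe()['tcp_pos'][2]-.0378+.012)); print(x)
E
```

```text
t: 10.58
tcp_pos: [0.5015, -0.3437, 0.0895]
tool_rot: [-2.199, -2.219, 0.0]
wrist_force: [-0.4, 0.3, -6.2]
finger_gap: 0.046
grasp_force: 64.9
t: 10.82
tcp_pos: [0.5074, -0.3514, 0.1014]
tool_rot: [2.209, 2.224, 0.0]
wrist_force: [0.6, -0.4, -5.1]
finger_gap: 0.0456
grasp_force: 65.0
t 10.8 tcp [ 0.5074 -0.3514  0.1014] head 90.4 -> tool mm [-0.4 -6.4 45.3] yaw 0.4 gap 0.0456 F [ 0.6 -0.4 -5.1] q6 -0.78
green [282. 193.] (array([ 0.49952526, -0.35199393]), np.float64(0.06956853400494897)) 8629.5
(array([ 0.50803872, -0.38205985]), np.float64(0.02992994094210167))
(array([ 0.50832846, -0.3518041 ]), np.float64(0.05499776528083543))
```

```bash
python3 -m inch '[{"translation":[-0.4,-7,0],"yaw":0.4,"grip":1},{"translation":[0,0,15],"yaw":0,"grip":1},{"translation":[0,0,0],"yaw":0,"grip":1},{"translation":[0,0,0],"yaw":0,"grip":1}]' 
python3 - <<'E'
from h import *
plan(.5012,-.352,.056)
im=imaging.grab_frame('wrist'); stand('wrist',im)
c=blobs(mask(im,(105,120,60),(125,255,255)),3000)
for k in c:
    h=cv2.convexHull(k)[:,0,:].astype(float); x=fitc(wpts('wrist',h,readout.observe()['tcp_pos'][2]-.0378+.012)); print(x)
E
```

```text
t: 11.38
tcp_pos: [0.498, -0.35, 0.0817]
tool_rot: [-2.221, -2.22, -0.0]
wrist_force: [0.4, -0.7, -5.0]
finger_gap: 0.0459
grasp_force: 64.9
t 11.4 tcp [ 0.498  -0.35    0.0817] head 90.0 -> tool mm [-2.   3.3 25.7] yaw -0.0 gap 0.0459 F [ 0.4 -0.7 -5. ] q6 -0.78
green [326. 204.] (array([ 0.49998711, -0.35234869]), np.float64(0.06962659169368575)) 9029.0
(array([ 0.49877046, -0.38033817]), np.float64(0.03006659373605011))
(array([ 0.49925066, -0.35065388]), np.float64(0.05495761684456496))
```

```bash
python3 -m inch '[{"translation":[-1.3,1.8,0],"yaw":0,"grip":1},{"translation":[0,0,8],"yaw":0,"grip":1},{"translation":[0,0,0],"yaw":0,"grip":1},{"translation":[0,0,0],"yaw":0,"grip":1},{"translation":[0,0,8],"yaw":0,"grip":1}]' 
python3 -m inch '[{"translation":[0,0,6],"yaw":0,"grip":1},{"translation":[0,0,4],"yaw":0,"grip":1},{"translation":[0,0,0],"yaw":0,"grip":1},{"translation":[0,0,0],"yaw":0,"grip":1}]' 
```

```text
t: 12.05
tcp_pos: [0.5007, -0.3521, 0.0671]
tool_rot: [2.22, 2.219, 0.0]
wrist_force: [-0.1, 0.3, -5.8]
finger_gap: 0.046
grasp_force: 65.1
t: 12.55
tcp_pos: [0.4998, -0.3521, 0.0561]
tool_rot: [2.221, 2.221, -0.001]
wrist_force: [-1.9, -3.9, -7.6]
finger_gap: 0.0459
grasp_force: 64.8
```

```bash
python3 -m inch '[{"translation":[0,0,1.5],"yaw":0,"grip":1},{"translation":[0,0,0],"yaw":0,"grip":1}]'
python3 -m inch '[{"translation":[0,0,0],"yaw":0,"grip":0},{"translation":[0,0,0],"yaw":0,"grip":0},{"translation":[0,0,0],"yaw":0,"grip":0},{"translation":[0,0,-50],"yaw":0,"grip":0},{"translation":[0,0,-60],"yaw":0,"grip":0}]'
python3 -m inch '[{"translation":[-10,0,-20],"yaw":0,"grip":0},{"translation":[0,0,0],"yaw":0,"grip":0},{"translation":[0,0,0],"yaw":0,"grip":0},{"translation":[0,0,0],"yaw":0,"grip":0}]'
cat >> h.py <<'E'
def disc(cam,im,z,amin=3000):
    """blue plates, plate top at height z"""
    for k in blobs(mask(im,(105,120,60),(125,255,255)),amin):
        h=cv2.convexHull(k)[:,0,:].astype(float); x,r=fitc(wpts(cam,h,z)); print('blue',k[:,0].mean(0).round(),x.round(4),'dia',round(2000*r,1))
E
python3 - <<'E'
from h import *
plan(.447,-.1205,.15)
im=imaging.grab_frame('wrist'); stand('wrist',im); disc('wrist',im,.031)
E
```

```text
t: 12.8
tcp_pos: [0.4998, -0.3523, 0.056]
tool_rot: [2.221, 2.221, -0.002]
wrist_force: [-4.4, -3.9, -1.2]
finger_gap: 0.0457
grasp_force: 65.4
t: 13.42
tcp_pos: [0.4994, -0.3505, 0.1645]
tool_rot: [-2.219, -2.218, -0.001]
wrist_force: [1.2, -0.8, 0.4]
finger_gap: 0.0851
grasp_force: 0.0
t: 13.92
tcp_pos: [0.4992, -0.3604, 0.1824]
tool_rot: [-2.219, -2.218, -0.0]
wrist_force: [0.2, 0.2, -0.4]
finger_gap: 0.0856
grasp_force: 0.0
t 13.9 tcp [ 0.4992 -0.3604  0.1824] head 90.0 -> tool mm [239.8 -52.2  33.3] yaw -0.0 gap 0.0856 F [ 0.2  0.2 -0.4] q6 -0.79
green [320. 214.] (array([ 0.4998878 , -0.35333828]), np.float64(0.07019530455488536)) 25509.5
green [33. 81.] (array([ 0.28656901, -0.25466757]), np.float64(0.04934307089243646)) 10486.0
blue [322. 220.] [ 0.501  -0.3532] dia 109.4
```

```bash
python3 -m inch '[{"translation":[48,-10.4,0],"yaw":0,"grip":0},{"translation":[48,-10.4,0],"yaw":0,"grip":0},{"translation":[48,-10.4,10],"yaw":0,"grip":0},{"translation":[48,-10.4,30],"yaw":0,"grip":0},{"translation":[48,-10.4,40],"yaw":0,"grip":0}]'
python3 -m inch '[{"translation":[0,0,10],"yaw":0,"grip":0},{"translation":[0,0,0],"yaw":0,"grip":0},{"translation":[0,0,0],"yaw":0,"grip":0},{"translation":[0,0,0],"yaw":0,"grip":0}]'
python3 - <<'E'
from h import *
plan(.447,-.1205,.037)
im=imaging.grab_frame('wrist'); disc('wrist',im,.014)
E
```

```text
t: 14.6
tcp_pos: [0.4481, -0.1207, 0.1048]
tool_rot: [2.221, 2.219, 0.001]
wrist_force: [-0.2, -0.2, -0.4]
finger_gap: 0.0855
grasp_force: 0.0
t: 15.1
tcp_pos: [0.4494, -0.1235, 0.0966]
tool_rot: [2.222, 2.218, 0.001]
wrist_force: [-0.3, 0.1, 0.8]
finger_gap: 0.0853
grasp_force: 0.0
t 15.1 tcp [ 0.4494 -0.1235  0.0966] head 89.9 -> tool mm [ 3.1 -2.6 59.6] yaw -0.1 gap 0.0853 F [-0.3  0.1  0.8] q6 -0.48
blue [312. 251.] [ 0.4456 -0.1198] dia 99.9
blue [572. 179.] [ 0.5948 -0.0773] dia 74.2
```

```bash
python3 -m inch '[{"translation":[3.5,-3.5,25],"yaw":0,"grip":0},{"translation":[0,0,25],"yaw":0,"grip":0},{"translation":[0,0,9.6],"yaw":0,"grip":0},{"translation":[0,0,0],"yaw":0,"grip":0},{"translation":[0,0,0],"yaw":0,"grip":0}]'
python3 -m inch '[{"translation":[0,0,0],"yaw":0,"grip":1},{"translation":[0,0,0],"yaw":0,"grip":1},{"translation":[0,0,0],"yaw":0,"grip":1},{"translation":[0,0,0],"yaw":0,"grip":1},{"translation":[0,0,0],"yaw":0,"grip":1}]'
python3 - <<'E'
from h import *
plan(.500,-.352,.17)
im=imaging.grab_frame('wrist'); disc('wrist',im,.014)
im=imaging.grab_frame('top'); print(flanges('top',im))
E
```

```text
t: 15.78
tcp_pos: [0.4457, -0.1192, 0.0368]
tool_rot: [2.221, 2.219, 0.001]
wrist_force: [0.1, 0.4, 0.2]
finger_gap: 0.0855
grasp_force: 0.0
t: 16.4
tcp_pos: [0.4451, -0.1189, 0.0368]
tool_rot: [2.221, 2.221, -0.0]
wrist_force: [-1.3, -0.0, 4.7]
finger_gap: 0.0463
grasp_force: 62.4
t 16.4 tcp [ 0.4451 -0.1189  0.0368] head 90.0 -> tool mm [-233.2   54.9 -133.1] yaw -0.0 gap 0.0463 F [-1.3 -0.   4.7] q6 -0.48
blue [320. 264.] [ 0.4462 -0.1193] dia 99.6
blue [626. 215.] [ 0.5873 -0.0758] dia 66.7
[(array([293., 262.]), array([0.4355, 0.0532]), np.float64(91.0)), (array([432., 239.]), array([ 0.506, -0.356]), np.float64(111.5)), (array([270., 216.]), array([0.5732, 0.1255]), np.float64(82.4))]
```

```bash
python3 -m inch '[{"translation":[0,0,-30],"yaw":0,"grip":1},{"translation":[0,0,-50],"yaw":0,"grip":1},{"translation":[-20,5,-40],"yaw":0,"grip":1},{"translation":[-45,10,0],"yaw":0,"grip":1},{"translation":[-50,12,0],"yaw":0,"grip":1}]'
python3 -m inch '[{"translation":[-50,12,0],"yaw":0,"grip":1},{"translation":[-45,10,0],"yaw":0,"grip":1},{"translation":[-23,5.5,0],"yaw":0,"grip":1},{"translation":[0,0,25],"yaw":0,"grip":1},{"translation":[0,0,15],"yaw":0,"grip":1}]'
python3 -m inch '[{"translation":[0,0,0],"yaw":0,"grip":1},{"translation":[0,0,0],"yaw":0,"grip":1},{"translation":[0,0,0],"yaw":0,"grip":1},{"translation":[0,0,0],"yaw":0,"grip":1}]'
python3 - <<'E'
from h import *
plan(.500,-.352,.087)
im=imaging.grab_frame('wrist'); disc('wrist',im,readout.observe()['tcp_pos'][2]-.0368+.013);stand('wrist',im)
E
```

```text
t: 17.12
tcp_pos: [0.4716, -0.234, 0.1558]
tool_rot: [-2.22, -2.222, -0.0]
wrist_force: [1.4, 0.4, -3.3]
finger_gap: 0.0461
grasp_force: 63.5
t: 17.75
tcp_pos: [0.4978, -0.3507, 0.113]
tool_rot: [-2.219, -2.217, 0.0]
wrist_force: [-0.5, 0.4, -3.6]
finger_gap: 0.046
grasp_force: 63.4
t: 18.25
tcp_pos: [0.4996, -0.3519, 0.1168]
tool_rot: [2.22, 2.22, -0.0]
wrist_force: [0.0, 0.5, -3.9]
finger_gap: 0.0462
grasp_force: 63.4
t 18.2 tcp [ 0.4996 -0.3519  0.1168] head 90.0 -> tool mm [-0.1  0.4 29.8] yaw -0.0 gap 0.0462 F [ 0.   0.5 -3.9] q6 -0.78
blue [320. 257.] [ 0.5005 -0.3459] dia 100.8
green [316. 191.] (array([ 0.49954922, -0.35211676]), np.float64(0.06963614975513084)) 7623.0
green [ 7. 95.] (array([ 0.29342669, -0.25482909]), np.float64(0.045868279453283485)) 1590.5
```

```bash
python3 -m inch '[{"translation":[0,0.3,12],"yaw":0,"grip":1},{"translation":[0,0,8],"yaw":0,"grip":1},{"translation":[0,0,5],"yaw":0,"grip":1},{"translation":[0,0,5],"yaw":0,"grip":1},{"translation":[0,0,1],"yaw":0,"grip":1}]'
python3 -m inch '[{"translation":[0,0,0],"yaw":0,"grip":1},{"translation":[0,0,0],"yaw":0,"grip":1}]'
```

```text
t: 18.92
tcp_pos: [0.4993, -0.3515, 0.0868]
tool_rot: [-2.22, -2.219, 0.001]
wrist_force: [-5.7, 5.6, 11.1]
finger_gap: 0.0458
grasp_force: 64.8
t: 19.18
tcp_pos: [0.4993, -0.3515, 0.0868]
tool_rot: [-2.22, -2.22, 0.001]
wrist_force: [-5.5, 4.4, 6.8]
finger_gap: 0.0463
grasp_force: 64.6
```

```bash
python3 -m inch '[{"translation":[0,0,0],"yaw":0,"grip":0},{"translation":[0,0,0],"yaw":0,"grip":0},{"translation":[0,0,0],"yaw":0,"grip":0},{"translation":[0,0,-45],"yaw":0,"grip":0},{"translation":[0,0,-40],"yaw":0,"grip":0}]'
python3 -m inch '[{"translation":[-10,0,0],"yaw":0,"grip":0},{"translation":[0,0,0],"yaw":0,"grip":0},{"translation":[0,0,0],"yaw":0,"grip":0}]'
python3 - <<'E'
from h import *
plan(.4355,.053,.1)
im=save('wrist','w5'); disc('wrist',im,.063);stand('wrist',im)
E
```

```text
t: 19.8
tcp_pos: [0.4994, -0.3516, 0.1704]
tool_rot: [-2.222, -2.22, -0.0]
wrist_force: [0.7, -0.7, 0.4]
finger_gap: 0.0854
grasp_force: 0.0
t: 20.18
tcp_pos: [0.4986, -0.3609, 0.1676]
tool_rot: [-2.22, -2.218, -0.0]
wrist_force: [-0.3, 1.1, -0.4]
finger_gap: 0.0854
grasp_force: 0.0
t 20.2 tcp [ 0.4986 -0.3609  0.1676] head 90.0 -> tool mm [413.7 -63.2  68.9] yaw -0.0 gap 0.0854 F [-0.3  1.1 -0.4] q6 -0.79
blue [322. 231.] [ 0.5004 -0.3507] dia 103.5
green [320. 197.] (array([ 0.49975391, -0.35296423]), np.float64(0.0700851330862329)) 6280.5
green [28. 81.] (array([ 0.28920226, -0.25502035]), np.float64(0.04763300600374161)) 9024.0
```

```bash
python3 -m inch '[{"translation":[46,-7,0],"yaw":0,"grip":0},{"translation":[46,-7,0],"yaw":0,"grip":0},{"translation":[46,-7,0],"yaw":0,"grip":0},{"translation":[46,-7,0],"yaw":0,"grip":0},{"translation":[46,-7,0],"yaw":0,"grip":0}]'
python3 -m inch '[{"translation":[46,-7,0],"yaw":0,"grip":0},{"translation":[46,-7,0],"yaw":0,"grip":0},{"translation":[46,-7,30],"yaw":0,"grip":0},{"translation":[46,-7,40],"yaw":0,"grip":0},{"translation":[0,0,0],"yaw":0,"grip":0}]'
python3 -m inch '[{"translation":[0,0,0],"yaw":0,"grip":0},{"translation":[0,0,0],"yaw":0,"grip":0},{"translation":[0,0,0],"yaw":0,"grip":0}]'
python3 - <<'E'
from h import *
plan(.4355,.053,.037)
im=imaging.grab_frame('wrist'); disc('wrist',im,.014)
E
```

```text
t: 20.85
tcp_pos: [0.4636, -0.1298, 0.1686]
tool_rot: [-2.221, -2.219, 0.001]
wrist_force: [0.3, 0.6, 0.2]
finger_gap: 0.0852
grasp_force: 0.0
t: 21.48
tcp_pos: [0.432, 0.0552, 0.0953]
tool_rot: [-2.211, -2.22, 0.01]
wrist_force: [0.2, -0.4, 1.3]
finger_gap: 0.0855
grasp_force: 0.0
t: 21.85
tcp_pos: [0.4377, 0.0514, 0.1008]
tool_rot: [2.223, 2.218, 0.002]
wrist_force: [-0.6, -0.4, -0.1]
finger_gap: 0.0856
grasp_force: 0.0
t 21.9 tcp [0.4377 0.0514 0.1008] head 89.9 -> tool mm [ 1.6 -2.3 63.7] yaw -0.1 gap 0.0856 F [-0.6 -0.4 -0.1] q6 -0.11
blue [312. 254.] [0.4339 0.0529] dia 91.2
blue [564. 120.] [0.5704 0.1244] dia 82.2
```

```bash
python3 -m inch '[{"translation":[1.6,-3,30],"yaw":0,"grip":0},{"translation":[0,0,24],"yaw":0,"grip":0},{"translation":[0,0,10],"yaw":0,"grip":0},{"translation":[0,0,0],"yaw":0,"grip":0},{"translation":[0,0,0],"yaw":0,"grip":0}]'
python3 -m inch '[{"translation":[0,0,0],"yaw":0,"grip":1},{"translation":[0,0,0],"yaw":0,"grip":1},{"translation":[0,0,0],"yaw":0,"grip":1},{"translation":[0,0,0],"yaw":0,"grip":1},{"translation":[0,0,0],"yaw":0,"grip":1}]'
python3 - <<'E'
from h import *
plan(.5005,-.352,.19)
im=imaging.grab_frame('wrist'); disc('wrist',im,.014)
E
```

```text
t: 22.52
tcp_pos: [0.4346, 0.0538, 0.0367]
tool_rot: [2.221, 2.22, 0.002]
wrist_force: [-0.4, -0.7, 0.2]
finger_gap: 0.0854
grasp_force: 0.0
t: 23.15
tcp_pos: [0.434, 0.0539, 0.0367]
tool_rot: [2.221, 2.221, -0.0]
wrist_force: [-1.9, -0.6, 4.9]
finger_gap: 0.0461
grasp_force: 62.9
t 23.1 tcp [0.434  0.0539 0.0367] head 90.0 -> tool mm [-406.    66.5 -153.2] yaw -0.0 gap 0.0461 F [-1.9 -0.6  4.9] q6 -0.11
blue [320. 264.] [0.4351 0.0539] dia 90.4
blue [616. 137.] [0.5708 0.1249] dia 83.1
```

```bash
python3 -m inch '[{"translation":[0,0,-30],"yaw":0,"grip":1},{"translation":[0,0,-55],"yaw":0,"grip":1},{"translation":[0,0,-55],"yaw":0,"grip":1},{"translation":[-26,4.3,-13],"yaw":0,"grip":1},{"translation":[-45,7.3,0],"yaw":0,"grip":1}]'
python3 -m inch '[{"translation":[-45,7.3,0],"yaw":0,"grip":1},{"translation":[-45,7.3,0],"yaw":0,"grip":1},{"translation":[-45,7.3,0],"yaw":0,"grip":1},{"translation":[-45,7.3,0],"yaw":0,"grip":1},{"translation":[-45,7.3,0],"yaw":0,"grip":1}]'
python3 -m inch '[{"translation":[-45,7.3,0],"yaw":0,"grip":1},{"translation":[-40,6,0],"yaw":0,"grip":1},{"translation":[-25,4,20],"yaw":0,"grip":1},{"translation":[0,0,20],"yaw":0,"grip":1},{"translation":[0,0,0],"yaw":0,"grip":1}]'
python3 -m inch '[{"translation":[0,0,0],"yaw":0,"grip":1},{"translation":[0,0,0],"yaw":0,"grip":1},{"translation":[0,0,0],"yaw":0,"grip":1}]'
python3 - <<'E'
from h import *
plan(.4998,-.352,.119)
E
```

```text
t: 23.82
tcp_pos: [0.4453, -0.0169, 0.1897]
tool_rot: [2.217, 2.223, 0.002]
wrist_force: [-0.4, -0.1, -4.7]
finger_gap: 0.046
grasp_force: 64.3
t: 24.45
tcp_pos: [0.4807, -0.2427, 0.187]
tool_rot: [-2.22, -2.218, 0.0]
wrist_force: [0.6, 0.1, -4.9]
finger_gap: 0.0459
grasp_force: 64.2
t: 25.08
tcp_pos: [0.4967, -0.3494, 0.1443]
tool_rot: [-2.215, -2.214, -0.001]
wrist_force: [0.4, 0.8, -4.6]
finger_gap: 0.0461
grasp_force: 64.0
t: 25.45
tcp_pos: [0.4993, -0.3519, 0.1499]
tool_rot: [2.22, 2.22, -0.0]
wrist_force: [-0.1, -0.7, -4.3]
finger_gap: 0.0465
grasp_force: 64.1
t 25.4 tcp [ 0.4993 -0.3519  0.1499] head 90.0 -> tool mm [-0.   0.4 30.9] yaw 0.0 gap 0.0465 F [-0.1 -0.7 -4.3] q6 -0.78
```

```bash
python3 -m inch '[{"translation":[0,0.4,12],"yaw":0,"grip":1},{"translation":[0,0,8],"yaw":0,"grip":1},{"translation":[0,0,5],"yaw":0,"grip":1},{"translation":[0,0,5],"yaw":0,"grip":1},{"translation":[0,0,2],"yaw":0,"grip":1}]'
python3 -m inch '[{"translation":[0,0,0],"yaw":0,"grip":1},{"translation":[0,0,0],"yaw":0,"grip":1}]'
```

```text
t: 26.08
tcp_pos: [0.4993, -0.3522, 0.1188]
tool_rot: [-2.22, -2.22, 0.001]
wrist_force: [-5.3, 4.9, 10.3]
finger_gap: 0.046
grasp_force: 65.7
t: 26.32
tcp_pos: [0.4993, -0.3521, 0.1188]
tool_rot: [-2.221, -2.221, 0.001]
wrist_force: [-4.2, 3.0, 4.7]
finger_gap: 0.046
grasp_force: 65.2
```

```bash
python3 -m inch '[{"translation":[0,0,0],"yaw":0,"grip":0},{"translation":[0,0,0],"yaw":0,"grip":0},{"translation":[0,0,0],"yaw":0,"grip":0},{"translation":[0,0,-40],"yaw":0,"grip":0},{"translation":[0,0,-40],"yaw":0,"grip":0}]'
python3 -m inch '[{"translation":[48,7.2,0],"yaw":0,"grip":0},{"translation":[48,7.2,0],"yaw":0,"grip":0},{"translation":[48,7.2,0],"yaw":0,"grip":0},{"translation":[48,7.2,0],"yaw":0,"grip":0},{"translation":[48,7.2,0],"yaw":0,"grip":0}]'
python3 -m inch '[{"translation":[48,7.2,0],"yaw":0,"grip":0},{"translation":[48,7.2,0],"yaw":0,"grip":0},{"translation":[48,7.2,10],"yaw":0,"grip":0},{"translation":[48,7.2,30],"yaw":0,"grip":0},{"translation":[45,7.2,50],"yaw":0,"grip":0}]'
python3 -m inch '[{"translation":[0,0,10],"yaw":0,"grip":0},{"translation":[0,0,0],"yaw":0,"grip":0},{"translation":[0,0,0],"yaw":0,"grip":0},{"translation":[0,0,0],"yaw":0,"grip":0}]'
python3 - <<'E'
from h import *
plan(.571,.1248,.037)
im=save('wrist','w6'); disc('wrist',im,.014)
im=imaging.grab_frame('top'); disc('top',im,.012,150); disc('top',im,.095,150)
E
```

```text
t: 26.95
tcp_pos: [0.4991, -0.3519, 0.197]
tool_rot: [-2.221, -2.22, -0.0]
wrist_force: [-0.0, -0.9, -0.4]
finger_gap: 0.0854
grasp_force: 0.0
t: 27.58
tcp_pos: [0.5356, -0.1107, 0.197]
tool_rot: [2.222, 2.22, 0.001]
wrist_force: [0.5, -0.2, -0.7]
finger_gap: 0.0854
grasp_force: 0.0
t: 28.2
tcp_pos: [0.573, 0.1234, 0.112]
tool_rot: [2.218, 2.219, 0.007]
wrist_force: [1.7, -0.2, -0.4]
finger_gap: 0.0855
grasp_force: 0.0
t: 28.7
tcp_pos: [0.5722, 0.1205, 0.1025]
tool_rot: [2.222, 2.218, 0.004]
wrist_force: [-0.5, 0.5, -0.6]
finger_gap: 0.0855
grasp_force: 0.0
t 28.7 tcp [0.5722 0.1205 0.1025] head 89.9 -> tool mm [ 4.3 -1.4 65.5] yaw -0.1 gap 0.0855 F [-0.5  0.5 -0.6] q6 0.04
blue [318. 249.] [0.572  0.1253] dia 82.2
blue [434. 238.] [ 0.511  -0.3625] dia 121.7
blue [434. 238.] [ 0.4936 -0.3404] dia 113.9
```

```bash
python3 -m inch '[{"translation":[4.4,-0.4,30],"yaw":0,"grip":0},{"translation":[0,0,25],"yaw":0,"grip":0},{"translation":[0,0,10.5],"yaw":0,"grip":0},{"translation":[0,0,0],"yaw":0,"grip":0},{"translation":[0,0,0],"yaw":0,"grip":0}]'
python3 -m inch '[{"translation":[0,0,0],"yaw":0,"grip":1},{"translation":[0,0,0],"yaw":0,"grip":1},{"translation":[0,0,0],"yaw":0,"grip":1},{"translation":[0,0,0],"yaw":0,"grip":1},{"translation":[0,0,0],"yaw":0,"grip":1}]'
python3 - <<'E'
from h import *
plan(.4995,-.352,.22)
im=imaging.grab_frame('wrist'); disc('wrist',im,.014)
E
```

```text
t: 29.42
tcp_pos: [0.5715, 0.1258, 0.0363]
tool_rot: [2.221, 2.22, 0.003]
wrist_force: [0.1, 0.5, 0.2]
finger_gap: 0.0851
grasp_force: 0.0
t: 30.05
tcp_pos: [0.5715, 0.126, 0.0362]
tool_rot: [2.221, 2.22, 0.003]
wrist_force: [-0.8, 0.4, 6.4]
finger_gap: 0.0459
grasp_force: 62.6
t 30.1 tcp [0.5715 0.126  0.0362] head 90.0 -> tool mm [-478.   -71.4 -184. ] yaw -0.0 gap 0.0459 F [-0.8  0.4  6.4] q6 0.04
blue [316. 264.] [0.5727 0.127 ] dia 80.8
```

```bash
python3 -m inch '[{"translation":[0,0,-30],"yaw":0,"grip":1},{"translation":[0,0,-55],"yaw":0,"grip":1},{"translation":[0,0,-55],"yaw":0,"grip":1},{"translation":[-20,-3,-40],"yaw":0,"grip":1},{"translation":[-48,-7.2,-4],"yaw":0,"grip":1}]'
python3 -m inch '[{"translation":[-48,-7.2,0],"yaw":0,"grip":1},{"translation":[-48,-7.2,0],"yaw":0,"grip":1},{"translation":[-48,-7.2,0],"yaw":0,"grip":1},{"translation":[-48,-7.2,0],"yaw":0,"grip":1},{"translation":[-48,-7.2,0],"yaw":0,"grip":1}]'
python3 -m inch '[{"translation":[-48,-7.2,0],"yaw":0,"grip":1},{"translation":[-48,-7.2,0],"yaw":0,"grip":1},{"translation":[-45,-7.2,0],"yaw":0,"grip":1},{"translation":[-29,-4,18],"yaw":0,"grip":1},{"translation":[0,0,18],"yaw":0,"grip":1}]'
python3 -m inch '[{"translation":[0,0,0],"yaw":0,"grip":1},{"translation":[0,0,0],"yaw":0,"grip":1},{"translation":[0,0,0],"yaw":0,"grip":1},{"translation":[0,0,0],"yaw":0,"grip":1}]'
python3 - <<'E'
from h import *
plan(.4997,-.3525,.150)
E
```

```text
t: 30.72
tcp_pos: [0.5615, 0.0584, 0.2222]
tool_rot: [2.215, 2.222, 0.006]
wrist_force: [1.0, -0.4, -3.3]
finger_gap: 0.0461
grasp_force: 62.9
t: 31.35
tcp_pos: [0.5226, -0.1829, 0.2169]
tool_rot: [-2.219, -2.218, 0.001]
wrist_force: [0.5, 0.6, -3.5]
finger_gap: 0.046
grasp_force: 62.9
t: 31.98
tcp_pos: [0.4971, -0.3534, 0.1806]
tool_rot: [-2.223, -2.216, 0.0]
wrist_force: [-0.8, 0.4, -3.2]
finger_gap: 0.0458
grasp_force: 62.8
t: 32.48
tcp_pos: [0.4991, -0.3518, 0.1841]
tool_rot: [2.22, 2.221, 0.0]
wrist_force: [0.2, -0.3, -2.7]
finger_gap: 0.0458
grasp_force: 62.8
t 32.5 tcp [ 0.4991 -0.3518  0.1841] head 90.0 -> tool mm [-0.6  0.6 34.1] yaw 0.0 gap 0.0458 F [ 0.2 -0.3 -2.7] q6 -0.78
```

```bash
python3 -m inch '[{"translation":[-0.6,0.6,14],"yaw":0,"grip":1},{"translation":[0,0,8],"yaw":0,"grip":1},{"translation":[0,0,5],"yaw":0,"grip":1},{"translation":[0,0,5],"yaw":0,"grip":1},{"translation":[0,0,3],"yaw":0,"grip":1}]'
python3 -m inch '[{"translation":[0,0,0],"yaw":0,"grip":1},{"translation":[0,0,0],"yaw":0,"grip":1}]'
```

```text
t: 33.1
tcp_pos: [0.4994, -0.3531, 0.1503]
tool_rot: [2.222, 2.221, -0.001]
wrist_force: [-4.8, 3.6, 11.8]
finger_gap: 0.0462
grasp_force: 64.4
t: 33.35
tcp_pos: [0.4993, -0.353, 0.1503]
tool_rot: [2.221, 2.221, -0.001]
wrist_force: [-3.2, 2.2, 5.7]
finger_gap: 0.0464
grasp_force: 63.7
```

```bash
python3 -m inch '[{"translation":[0,0,0],"yaw":0,"grip":0},{"translation":[0,0,0],"yaw":0,"grip":0},{"translation":[0,0,0],"yaw":0,"grip":0},{"translation":[0,0,-35],"yaw":0,"grip":0},{"translation":[0,0,-30],"yaw":0,"grip":0}]'
python3 -m inch '[{"translation":[48,14,0],"yaw":0,"grip":0},{"translation":[48,14,0],"yaw":0,"grip":0},{"translation":[48,14,0],"yaw":0,"grip":0},{"translation":[48,14,0],"yaw":0,"grip":0},{"translation":[48,14,0],"yaw":0,"grip":0}]'
python3 -m inch '[{"translation":[20,5,40],"yaw":0,"grip":0},{"translation":[0,0,20],"yaw":0,"grip":0},{"translation":[0,0,0],"yaw":0,"grip":0},{"translation":[0,0,0],"yaw":0,"grip":0},{"translation":[0,0,0],"yaw":0,"grip":0}]'
python3 - <<'E'
from h import *
plan(.58,-.077,.037)
im=save('wrist','w7'); disc('wrist',im,.014)
E
```

```text
t: 33.98
tcp_pos: [0.4991, -0.3527, 0.2136]
tool_rot: [-2.222, -2.221, -0.0]
wrist_force: [-0.1, 0.1, -0.5]
finger_gap: 0.0855
grasp_force: 0.0
t: 34.6
tcp_pos: [0.5696, -0.1112, 0.2132]
tool_rot: [2.222, 2.22, 0.001]
wrist_force: [0.4, -0.3, -0.3]
finger_gap: 0.0853
grasp_force: 0.0
t: 35.22
tcp_pos: [0.575, -0.094, 0.1547]
tool_rot: [2.222, 2.218, 0.002]
wrist_force: [0.3, -0.7, -0.0]
finger_gap: 0.0855
grasp_force: 0.0
t 35.2 tcp [ 0.575  -0.094   0.1547] head 89.9 -> tool mm [ 17.1   4.6 117.7] yaw -0.1 gap 0.0855 F [ 0.3 -0.7 -0. ] q6 -0.33
blue [354. 212.] [ 0.5996 -0.0775] dia 73.2
```

The 74 flange was knocked to (0.600,-0.078), so I'm following it there.

```bash
python3 -m inch '[{"translation":[16.5,24.4,0],"yaw":0,"grip":0},{"translation":[0,0,50],"yaw":0,"grip":0},{"translation":[0,0,0],"yaw":0,"grip":0},{"translation":[0,0,0],"yaw":0,"grip":0},{"translation":[0,0,0],"yaw":0,"grip":0}]'
python3 - <<'E'
from h import *
plan(.5996,-.0775,.0365)
im=imaging.grab_frame('wrist'); disc('wrist',im,.014)
E
```

```text
t: 35.9
tcp_pos: [0.5999, -0.0768, 0.1055]
tool_rot: [2.22, 2.218, 0.003]
wrist_force: [1.0, -1.0, 0.0]
finger_gap: 0.0856
grasp_force: 0.0
t 35.9 tcp [ 0.5999 -0.0768  0.1055] head 90.0 -> tool mm [-0.6 -0.6 69. ] yaw -0.0 gap 0.0856 F [ 1. -1.  0.] q6 -0.29
blue [317. 251.] [ 0.5999 -0.0771] dia 73.4
```

```bash
python3 -m inch '[{"translation":[-0.3,-0.3,30],"yaw":0,"grip":0},{"translation":[0,0,28],"yaw":0,"grip":0},{"translation":[0,0,11],"yaw":0,"grip":0},{"translation":[0,0,0],"yaw":0,"grip":0},{"translation":[0,0,0],"yaw":0,"grip":0}]'
python3 -m inch '[{"translation":[0,0,0],"yaw":0,"grip":1},{"translation":[0,0,0],"yaw":0,"grip":1},{"translation":[0,0,0],"yaw":0,"grip":1},{"translation":[0,0,0],"yaw":0,"grip":1},{"translation":[0,0,0],"yaw":0,"grip":1}]'
python3 - <<'E'
from h import *
plan(.4995,-.3525,.245)
im=imaging.grab_frame('wrist'); disc('wrist',im,.014)
E
```

```text
t: 36.58
tcp_pos: [0.5995, -0.0769, 0.0357]
tool_rot: [2.22, 2.219, 0.002]
wrist_force: [-0.9, 0.6, -0.8]
finger_gap: 0.0856
grasp_force: 0.0
t: 37.2
tcp_pos: [0.5993, -0.0768, 0.0353]
tool_rot: [2.221, 2.22, 0.002]
wrist_force: [-0.5, 0.9, 5.3]
finger_gap: 0.0461
grasp_force: 62.6
t 37.2 tcp [ 0.5993 -0.0768  0.0353] head 90.0 -> tool mm [-275.9  -99.2 -209.7] yaw -0.0 gap 0.0461 F [-0.5  0.9  5.3] q6 -0.29
blue [319. 264.] [ 0.6003 -0.0752] dia 71.7
```

```bash
python3 -m inch '[{"translation":[0,0,-35],"yaw":0,"grip":1},{"translation":[0,0,-58],"yaw":0,"grip":1},{"translation":[0,0,-58],"yaw":0,"grip":1},{"translation":[0,0,-50],"yaw":0,"grip":1},{"translation":[-40,-14,-9],"yaw":0,"grip":1}]'
python3 -m inch '[{"translation":[-48,-17.2,0],"yaw":0,"grip":1},{"translation":[-48,-17.2,0],"yaw":0,"grip":1},{"translation":[-48,-17.2,0],"yaw":0,"grip":1},{"translation":[-48,-17.2,0],"yaw":0,"grip":1},{"translation":[-44,-16,0],"yaw":0,"grip":1}]'
python3 -m inch '[{"translation":[0,0,15],"yaw":0,"grip":1},{"translation":[0,0,15],"yaw":0,"grip":1},{"translation":[0,0,0],"yaw":0,"grip":1},{"translation":[0,0,0],"yaw":0,"grip":1},{"translation":[0,0,0],"yaw":0,"grip":1}]'
python3 - <<'E'
from h import *
plan(.4996,-.3530,.1813)
E
```

```text
t: 37.88
tcp_pos: [0.586, -0.1154, 0.2478]
tool_rot: [2.213, 2.222, 0.005]
wrist_force: [0.1, -1.3, -4.4]
finger_gap: 0.0458
grasp_force: 63.7
t: 38.5
tcp_pos: [0.4976, -0.3531, 0.2413]
tool_rot: [-2.219, -2.217, 0.0]
wrist_force: [0.8, -1.0, -4.1]
finger_gap: 0.0461
grasp_force: 63.6
t: 39.12
tcp_pos: [0.5001, -0.3521, 0.215]
tool_rot: [2.22, 2.221, -0.0]
wrist_force: [0.6, 0.3, -4.5]
finger_gap: 0.0465
grasp_force: 63.6
t 39.1 tcp [ 0.5001 -0.3521  0.215 ] head 90.0 -> tool mm [-0.9 -0.5 33.7] yaw 0.0 gap 0.0465 F [ 0.6  0.3 -4.5] q6 -0.78
```

```bash
python3 -m inch '[{"translation":[-0.9,-0.5,14],"yaw":0,"grip":1},{"translation":[0,0,8],"yaw":0,"grip":1},{"translation":[0,0,5],"yaw":0,"grip":1},{"translation":[0,0,5],"yaw":0,"grip":1},{"translation":[0,0,3],"yaw":0,"grip":1}]'
python3 -m inch '[{"translation":[0,0,0],"yaw":0,"grip":1},{"translation":[0,0,0],"yaw":0,"grip":1}]'
```

```text
t: 39.75
tcp_pos: [0.4993, -0.354, 0.1813]
tool_rot: [2.221, 2.22, -0.001]
wrist_force: [-3.7, 2.8, 9.9]
finger_gap: 0.0461
grasp_force: 65.0
t: 40.0
tcp_pos: [0.4992, -0.3539, 0.1813]
tool_rot: [2.221, 2.22, -0.001]
wrist_force: [-3.3, 2.6, 5.7]
finger_gap: 0.0457
grasp_force: 64.5
```

```bash
python3 -m inch '[{"translation":[0,0,0],"yaw":0,"grip":0},{"translation":[0,0,0],"yaw":0,"grip":0},{"translation":[0,0,0],"yaw":0,"grip":0},{"translation":[0,0,-40],"yaw":0,"grip":0},{"translation":[0,0,-40],"yaw":0,"grip":0}]'
python3 -m inch '[{"translation":[50,0,0],"yaw":0,"grip":0},{"translation":[50,0,0],"yaw":0,"grip":0},{"translation":[50,0,0],"yaw":0,"grip":0},{"translation":[50,0,0],"yaw":0,"grip":0},{"translation":[50,0,0],"yaw":0,"grip":0}]'
python3 -m inch '[{"translation":[50,0,0],"yaw":0,"grip":0},{"translation":[50,0,0],"yaw":0,"grip":0},{"translation":[50,0,0],"yaw":0,"grip":0},{"translation":[50,0,0],"yaw":0,"grip":0},{"translation":[50,0,0],"yaw":0,"grip":0}]'
python3 -m inch '[{"translation":[50,-6,0],"yaw":0,"grip":0},{"translation":[50,-6,0],"yaw":0,"grip":0},{"translation":[50,-6,0],"yaw":0,"grip":0},{"translation":[40,0,0],"yaw":0,"grip":0},{"translation":[0,0,0],"yaw":0,"grip":0}]'
python3 -m inch '[{"translation":[0,0,0],"yaw":0,"grip":0},{"translation":[0,0,0],"yaw":0,"grip":0},{"translation":[0,0,0],"yaw":0,"grip":0}]'
python3 - <<'E'
from h import *
plan(.48,.36,.25)
im=save('wrist','w8')
for n,z in (('clamp_grip',.09),('clamp_hinge',.086),('stop',.0545),('vee',0.0)):
    for d in imaging.tip_of('wrist',n)[:2]: print(n,np.round(d['point']),onz('wrist',d['point'],z).round(4)[:2],round(d['confidence'],2))
E
```

```text
t: 40.62
tcp_pos: [0.4987, -0.3531, 0.2591]
tool_rot: [-2.221, -2.22, -0.0]
wrist_force: [0.7, -0.1, 0.3]
finger_gap: 0.0856
grasp_force: 0.0
t: 41.25
tcp_pos: [0.4989, -0.1019, 0.2591]
tool_rot: [2.222, 2.22, 0.001]
wrist_force: [0.6, 1.0, -0.9]
finger_gap: 0.0853
grasp_force: 0.0
t: 41.88
tcp_pos: [0.499, 0.1483, 0.2592]
tool_rot: [2.221, 2.221, 0.001]
wrist_force: [1.4, 0.7, 0.4]
finger_gap: 0.0853
grasp_force: 0.0
t: 42.5
tcp_pos: [0.4807, 0.3389, 0.2588]
tool_rot: [-2.218, -2.225, -0.0]
wrist_force: [0.1, 1.0, -0.5]
finger_gap: 0.0856
grasp_force: 0.0
t: 42.88
tcp_pos: [0.4815, 0.3357, 0.2592]
tool_rot: [2.224, 2.219, 0.0]
wrist_force: [-0.4, 1.0, 0.1]
finger_gap: 0.0856
grasp_force: 0.0
t 42.9 tcp [0.4815 0.3357 0.2592] head 89.9 -> tool mm [24.3 -1.6  9.2] yaw -0.1 gap 0.0856 F [-0.4  1.   0.1] q6 0.44
clamp_grip [205. 108.] [0.3994 0.4243] 0.68
clamp_grip [450. 284.] [0.5888 0.2877] 0.64
clamp_hinge [375.  82.] [0.522  0.4424] 0.6
clamp_hinge [452. 284.] [0.5918 0.2865] 0.55
stop [325. 283.] [0.4865 0.275 ] 0.87
vee [313. 172.] [0.4749 0.3711] 0.61
```

View pics/w8.png

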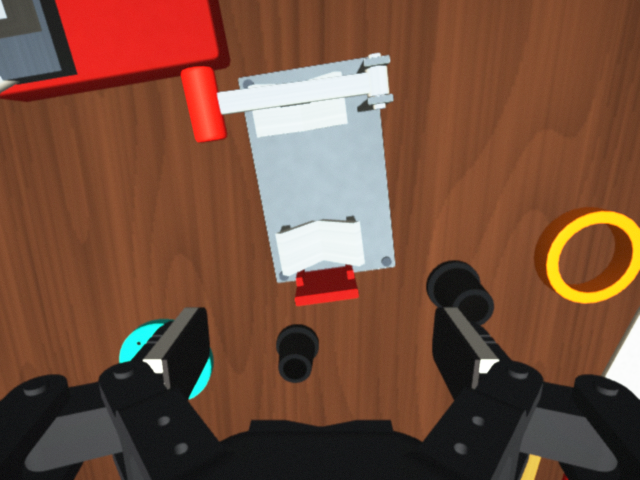

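The wrist view shows the base corners at (240,77), (277,283) and (395,267), the stop at (326,285) and the hinge at (377,85). The red grip runs from (202,68) to (208,140), with the red machine just beyond its outer end. I'll pinch the inner half of the grip, fingers closing along the bar.

```bash
cat >> h.py <<'E'
def rest_pt(T,p):
    x0,y0,a=T; c,s=np.cos(a),np.sin(a); return np.array([x0+c*p[0]-s*p[1],y0+s*p[0]+c*p[1],p[2]])
E
python3 - <<'E'
from h import *
from scipy.optimize import least_squares
im=imaging.grab_frame('wrist')
obs=[((277,283),(.1,-.062,.012)),((395,267),(.1,.062,.012)),((240,77),(-.1,-.062,.012))]
# red blobs: stop, grip
for c in blobs(mask(im,(0,150,90),(6,255,255))|mask(im,(174,150,90),(180,255,255)),200): print('red',cv2.boundingRect(c),np.round(cv2.minAreaRect(c)[0]),np.round(cv2.minAreaRect(c)[1]))
P=np.array([onz('wrist',o,w[2]) for o,w in obs]); print(P.round(4),np.linalg.norm(P[0]-P[1]),np.linalg.norm(P[0]-P[2]))
f=lambda T:np.concatenate([rest_pt(T,w)[:2]-p[:2] for p,(o,w) in zip(P,obs)])
T=least_squares(f,[.475,.367,-1.57]).x; print('T',T.round(4),'deg',np.degrees(T[2]),f(T).round(4))
for n,p in (('hinge',(-.066,.06,.086)),('stop',(.095,0,.0545)),('stopT1',(.095,.028,.0925)),('stopT2',(.095,-.028,.0925))): print(n,rest_pt(T,p).round(4),proj('wrist',rest_pt(T,p)).round(0))
for q in (0,.05,.1,.15,.2,.3):
    g=[rest_pt(T,(-.066+d,.06-.122*np.cos(q),.086+.122*np.sin(q))) for d in(-.023,0,.023)]
    print(q,g[1].round(4),[proj('wrist',x).round(0).tolist() for x in g],[proj('side',x).round(0).tolist() for x in g])
im=imaging.grab_frame('side')
for c in blobs(mask(im,(0,150,90),(6,255,255))|mask(im,(174,150,90),(180,255,255)),30): print('side red',np.round(cv2.minAreaRect(c)[0]),np.round(cv2.minAreaRect(c)[1]))
E
```

```text
red (294, 266, 66, 41) [325. 286.] [35. 65.]
red (0, 0, 228, 144) [114.  72.] [143. 227.]
[[0.4371 0.2583 0.012 ]
 [0.5591 0.2759 0.012 ]
 [0.4104 0.4563 0.012 ]] 0.12326156638082908 0.19972122140292753
T [ 0.4849  0.366  -1.4354] deg -82.24103510843848 [-0.0002  0.0002  0.0007 -0.0006 -0.0005  0.0004]
hinge [0.5354 0.4395 0.086 ] [394.  87.]
stop [0.4977 0.2718 0.0545] [337. 286.]
stopT1 [0.5254 0.2756 0.0925] [373. 300.]
stopT2 [0.47   0.2681 0.0925] [305. 308.]
0 [0.4145 0.423  0.086 ] [[221.0, 77.0], [228.0, 111.0], [234.0, 143.0]] [[188.0, 159.0], [193.0, 162.0], [198.0, 166.0]]
0.05 [0.4147 0.423  0.0921] [[219.0, 76.0], [226.0, 111.0], [232.0, 143.0]] [[188.0, 157.0], [193.0, 161.0], [198.0, 164.0]]
0.1 [0.4151 0.4231 0.0982] [[218.0, 75.0], [224.0, 110.0], [231.0, 144.0]] [[188.0, 155.0], [193.0, 159.0], [198.0, 162.0]]
0.15 [0.4159 0.4232 0.1042] [[216.0, 73.0], [223.0, 109.0], [230.0, 144.0]] [[188.0, 153.0], [193.0, 157.0], [198.0, 160.0]]
0.2 [0.4169 0.4233 0.1102] [[216.0, 71.0], [223.0, 108.0], [230.0, 143.0]] [[188.0, 151.0], [193.0, 155.0], [198.0, 158.0]]
0.3 [0.4199 0.4237 0.1221] [[215.0, 68.0], [223.0, 106.0], [230.0, 143.0]] [[188.0, 147.0], [193.0, 150.0], [199.0, 154.0]]
side red [409. 221.] [36. 10.]
side red [246. 196.] [30. 19.]
side red [188. 157.] [18.  8.]
side red [121. 162.] [117.  82.]
side red [340. 108.] [43. 27.]
side red [322.  76.] [13.  9.]
```

```bash
cat >> h.py <<'E'
def tri(obs):
    A=np.zeros((3,3));b=np.zeros(3)
    for cam,px in obs:
        o,d=ray(cam,px); d=d/np.linalg.norm(d); Q=np.eye(3)-np.outer(d,d); A+=Q;b+=Q@o
    p=np.linalg.solve(A,b); return p,[np.round(proj(c,p)-np.array(x),1).tolist() for c,x in obs]
E
python3 - <<'E'
from h import *
im=imaging.grab_frame('top')
R=lambda im:mask(im,(0,150,90),(6,255,255))|mask(im,(174,150,90),(180,255,255))
for c in blobs(R(im),20): print('top red',np.round(cv2.minAreaRect(c)[0],1),np.round(cv2.minAreaRect(c)[1]))
cv2.imwrite('pics/top9.png',cv2.resize(im[190:330,90:290,::-1],(800,560),interpolation=cv2.INTER_CUBIC))
print(tri([('wrist',(206,104)),('side',(188,157))]), tri([('wrist',(325,286)),('side',(246,196))]))
print(tri([('wrist',(377,86)),('side',(225,147))]))
E
```

```text
top red [ 73.4 315.9] [ 72. 102.]
top red [216.9 240.6] [22.  8.]
top red [324.4 146.9] [33.  9.]
top red [172.  104.3] [37. 18.]
top red [185.3  89.8] [16. 10.]
top red [141.8  89.4] [16. 10.]
(array([0.40391154, 0.4268863 , 0.10552525]), [[-0.9, -0.6], [0.2, 0.1]]) (array([0.48441132, 0.26714219, 0.03883826]), [[-2.4, -1.0], [0.9, -0.3]])
(array([0.52270627, 0.44033673, 0.08596016]), [[-0.6, -0.3], [0.2, -0.0]])
```

View pics/top9.png

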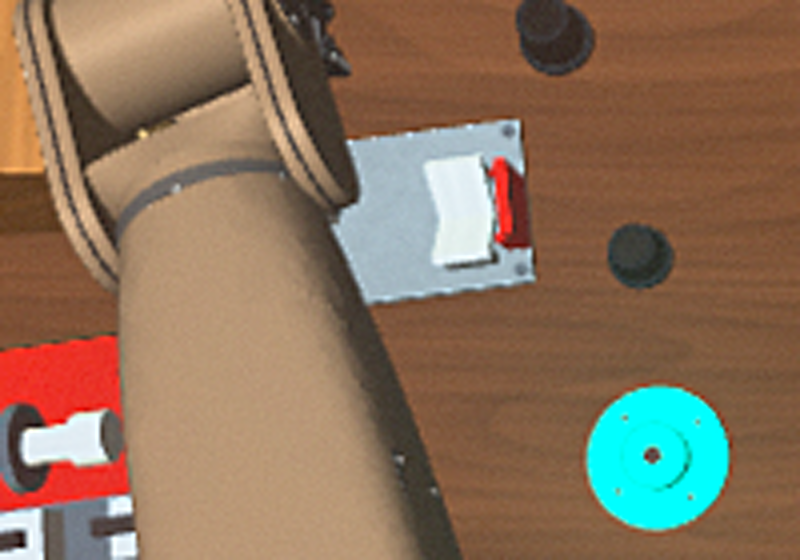

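The base is not centred under the vees; hinge and grip triangulate cleanly (hinge z = 0.086 as specified, arm 0.121 m). I'll fit the rest pose from the hinge, vee edges and base edge direction.

```bash
python3 - <<'E'
from h import *
a=onz('wrist',(319,228.5),.055); b=onz('wrist',(301,129.5),.055)
print(a,b,np.degrees(np.arctan2(a[1]-b[1],a[0]-b[0])),np.linalg.norm(a-b))
for l,r in (((277,235),(361,222)),((255,137),(347,122))):
    u=onz('wrist',l,.055);v=onz('wrist',r,.055);print('w',np.linalg.norm(u-v), np.degrees(np.arctan2(v[1]-u[1],v[0]-u[0])))
for ang in (-82.24,-83):
    A=np.radians(ang); h=np.array([.5227,.4403]); o=h-rest_pt((0,0,A),(-.066,.06,0))[:2]; T=(*o,A)
    print(ang,o.round(4),'stop',rest_pt(T,(.095,0,.0545)).round(4),'grip.16',rest_pt(T,(-.066,.06-.122*np.cos(.16),.1055)).round(4))
    for x in (.042,-.042):print(proj('wrist',rest_pt(T,(x,-.033,.055))).round(0),proj('wrist',rest_pt(T,(x,.033,.055))).round(0))
    print('stop top',[proj('wrist',rest_pt(T,(.095,s,.0925))).round(0).tolist() for s in(-.028,.028)])
E
```

```text
[0.48109056 0.32718071 0.055     ] [0.46644881 0.41068822 0.055     ] -80.05515774745388 0.08478139432068672
w 0.07504602842281151 9.00416608523464
w 0.0765834079714857 8.815165648096963
-82.24 [0.4722 0.3668] stop [0.485  0.2727 0.0545] grip.16 [0.4034 0.424  0.1055]
[278. 236.] [352. 226.]
[262. 138.] [341. 127.]
stop top [[290.0, 307.0], [357.0, 299.0]]
-83 [0.4712 0.3675] stop [0.4828 0.2732 0.0545] grip.16 [0.4032 0.4256 0.1055]
[277. 234.] [351. 226.]
[261. 137.] [340. 126.]
stop top [[287.0, 307.0], [355.0, 299.0]]
```

```bash
python3 -m inch '[{"translation":[35,-37,0],"yaw":0,"grip":0},{"translation":[34.5,-37.5,40],"yaw":0,"grip":0},{"translation":[0,0,50],"yaw":-8,"grip":0},{"translation":[0,0,0],"yaw":0,"grip":0},{"translation":[0,0,0],"yaw":0,"grip":0}]'
python3 -m inch '[{"translation":[0,0,0],"yaw":0,"grip":0},{"translation":[0,0,0],"yaw":0,"grip":0}]'
python3 - <<'E'
from h import *
plan(.4069,.4052,.106,98)
im=save('wrist','w9')
for q in (.1,.16,.2):
    T=(.4745,.3665,-1.431); print([proj('wrist',rest_pt(T,(-.066+d,.06-.122*np.cos(q),.086+.122*np.sin(q)))).round(0).tolist() for d in(-.023,0,.023)])
E
```

```text
t: 43.9
tcp_pos: [0.4092, 0.4053, 0.1722]
tool_rot: [2.064, 2.368, 0.003]
wrist_force: [0.6, -0.6, 1.0]
finger_gap: 0.0854
grasp_force: 0.0
t: 44.15
tcp_pos: [0.4093, 0.4053, 0.1726]
tool_rot: [2.063, 2.368, 0.006]
wrist_force: [-0.4, -1.4, -0.2]
finger_gap: 0.0855
grasp_force: 0.0
t 44.1 tcp [0.4093 0.4053 0.1726] head 97.9 -> tool mm [ 0.1 -2.7 66.6] yaw -0.1 gap 0.0855 F [-0.4 -1.4 -0.2] q6 0.47
[[314.0, 191.0], [315.0, 235.0], [315.0, 275.0]]
[[316.0, 193.0], [316.0, 238.0], [317.0, 280.0]]
[[318.0, 195.0], [318.0, 241.0], [318.0, 284.0]]
```

View pics/w9.png

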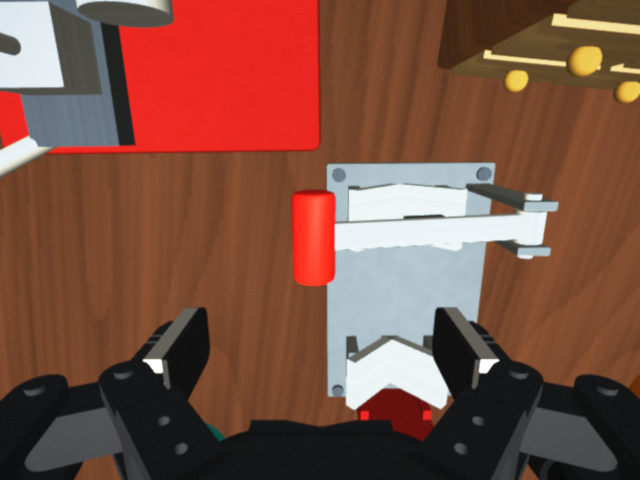

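The grip spans (293–335, 190–285) with the bar leaving at row 236, matching the model. I'll descend beside the bar and pinch.

```bash
python3 -m inch '[{"translation":[0,-3.5,30],"yaw":0,"grip":0},{"translation":[0,0,26],"yaw":0,"grip":0},{"translation":[0,0,10],"yaw":0,"grip":0},{"translation":[0,0,0],"yaw":0,"grip":0}]'
python3 -m inch '[{"translation":[0,0,0],"yaw":0,"grip":1},{"translation":[0,0,0],"yaw":0,"grip":1},{"translation":[0,0,0],"yaw":0,"grip":1},{"translation":[0,0,0],"yaw":0,"grip":1},{"translation":[0,0,0],"yaw":0,"grip":1}]'
python3 -m inch '[{"translation":[0,0,0],"yaw":0,"grip":1},{"translation":[0,0,0],"yaw":0,"grip":1}]'
```

```text
t: 44.7
tcp_pos: [0.4046, 0.4043, 0.1043]
tool_rot: [-2.062, -2.37, 0.001]
wrist_force: [-0.1, -0.1, 0.5]
finger_gap: 0.0854
grasp_force: 0.0
t: 45.32
tcp_pos: [0.4061, 0.4048, 0.1052]
tool_rot: [2.06, 2.369, 0.006]
wrist_force: [5.2, -0.4, -0.9]
finger_gap: 0.02
grasp_force: 58.5
t: 45.58
tcp_pos: [0.4061, 0.4048, 0.1052]
tool_rot: [2.061, 2.369, 0.005]
wrist_force: [6.1, 0.2, -0.9]
finger_gap: 0.0199
grasp_force: 58.5
```

```bash
python3 -m inch '[{"translation":[0,4.6,-19],"yaw":0,"grip":1},{"translation":[0,7.6,-17.9],"yaw":0,"grip":1},{"translation":[0,10.3,-16.6],"yaw":0,"grip":1}]'
python3 -m inch '[{"translation":[0,12.9,-14.6],"yaw":0,"grip":1},{"translation":[0,15,-12.4],"yaw":0,"grip":1},{"translation":[0,0,0],"yaw":0,"grip":1}]'
```

```text
t: 45.95
tcp_pos: [0.4247, 0.4074, 0.1559]
tool_rot: [-2.059, -2.366, 0.008]
wrist_force: [0.2, 4.1, -6.7]
finger_gap: 0.0195
grasp_force: 59.6
t: 46.32
tcp_pos: [0.4505, 0.4113, 0.1868]
tool_rot: [-2.056, -2.365, 0.019]
wrist_force: [-13.7, -2.0, 9.5]
finger_gap: 0.0195
grasp_force: 59.5
```

```bash
python3 -m inch '[{"translation":[0,16.9,-9.9],"yaw":0,"grip":1},{"translation":[0,18.1,-7.1],"yaw":0,"grip":1},{"translation":[0,0,0],"yaw":0,"grip":1}]'
python3 -m inch '[{"translation":[0,19.1,-4.1],"yaw":0,"grip":1},{"translation":[0,19.5,-1],"yaw":0,"grip":1},{"translation":[0,19.3,2.1],"yaw":0,"grip":1},{"translation":[0,0,0],"yaw":0,"grip":1}]'
```

```text
t: 46.7
tcp_pos: [0.4909, 0.4175, 0.2106]
tool_rot: [2.06, 2.37, 0.008]
wrist_force: [-7.4, -4.1, 20.0]
finger_gap: 0.0196
grasp_force: 60.8
t: 47.2
tcp_pos: [0.5486, 0.4257, 0.2082]
tool_rot: [2.061, 2.369, 0.01]
wrist_force: [1.2, 3.3, 4.9]
finger_gap: 0.0196
grasp_force: 66.1
```

```bash
python3 -m inch '[{"translation":[0,0,0],"yaw":0,"grip":0},{"translation":[0,0,0],"yaw":0,"grip":0},{"translation":[0,0,0],"yaw":0,"grip":0},{"translation":[0,0,-40],"yaw":0,"grip":0},{"translation":[0,0,-30],"yaw":0,"grip":0}]'
python3 -m inch '[{"translation":[-50,7,0],"yaw":0,"grip":0},{"translation":[-50,7,0],"yaw":0,"grip":0},{"translation":[-50,7,0],"yaw":0,"grip":0},{"translation":[-50,7,0],"yaw":0,"grip":0},{"translation":[-50,7,0],"yaw":0,"grip":0}]'
python3 -m inch '[{"translation":[-50,7,0],"yaw":0,"grip":0},{"translation":[-50,7,0],"yaw":0,"grip":0},{"translation":[-50,7,0],"yaw":7,"grip":0},{"translation":[-50,7,0],"yaw":7,"grip":0},{"translation":[0,0,0],"yaw":0,"grip":0}]'
python3 -m inch '[{"translation":[0,0,0],"yaw":0,"grip":0},{"translation":[0,0,0],"yaw":0,"grip":0},{"translation":[0,0,0],"yaw":0,"grip":0}]'
python3 - <<'E'
from h import *
plan(.70,.028,.1,84)
im=save('wrist','w10')
t=imaging.outline_of('wrist','tube')
for d in t[:2]:
    r=d['region'].astype(np.uint8); ct=max(blobs(r,50),key=cv2.contourArea)[:,0,:]; print(d['confidence'],d['rect'],cv2.minAreaRect(wpts('wrist',ct,.023).astype(np.float32)))
E
```

```text
t: 47.82
tcp_pos: [0.5463, 0.4241, 0.2757]
tool_rot: [2.062, 2.371, -0.001]
wrist_force: [0.4, 0.8, 0.2]
finger_gap: 0.0856
grasp_force: 0.0
t: 48.45
tcp_pos: [0.6157, 0.1799, 0.2746]
tool_rot: [-2.061, -2.37, 0.001]
wrist_force: [0.5, 0.4, 0.6]
finger_gap: 0.0854
grasp_force: 0.0
t: 49.08
tcp_pos: [0.6653, -0.0175, 0.2743]
tool_rot: [-2.34, -2.096, 0.002]
wrist_force: [-0.7, 0.3, -0.4]
finger_gap: 0.0852
grasp_force: 0.0
t: 49.45
tcp_pos: [0.6652, -0.0125, 0.275]
tool_rot: [-2.333, -2.104, -0.0]
wrist_force: [-0.4, 0.3, 0.4]
finger_gap: 0.0854
grasp_force: 0.0
t 49.5 tcp [ 0.6652 -0.0125  0.275 ] head 84.1 -> tool mm [ 43.9  30.5 175. ] yaw 0.1 gap 0.0854 F [-0.4  0.3  0.4] q6 -0.07
0.6 [337.6, 45.9, 385.9, 261.9] ((0.7084434032440186, 0.026156239211559296), (0.20221348106861115, 0.047099266201257706), 84.67801666259766)
```

View pics/w10.png

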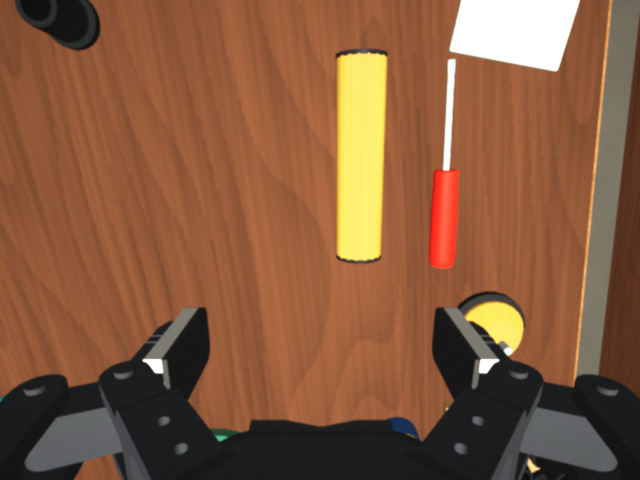

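The tube lies at (361,155) px, centre (0.708,0.026), axis ≈84.5°. The screwdriver stays clear on the right.

```bash
python3 -m inch '[{"translation":[43,39,0],"yaw":0,"grip":0},{"translation":[0,0,50],"yaw":0,"grip":0},{"translation":[0,0,55],"yaw":0,"grip":0},{"translation":[0,0,50],"yaw":0,"grip":0},{"translation":[0,0,0],"yaw":0,"grip":0}]'
python3 -m inch '[{"translation":[0,0,0],"yaw":0,"grip":0},{"translation":[0,0,0],"yaw":0,"grip":0},{"translation":[0,0,0],"yaw":0,"grip":0}]'
python3 - <<'E'
from h import *
im=save('wrist','w11')
m=mask(im,(20,100,80),(32,255,255))
for c in blobs(m,3000): print(c[:,0].mean(0).round(),cv2.minAreaRect(wpts('wrist',c[:,0],.023).astype(np.float32)),cv2.boundingRect(c))
plan(.7084,.0262,.03,84.5)
E
```

```text
t: 50.18
tcp_pos: [0.7048, 0.0256, 0.1137]
tool_rot: [-2.328, -2.096, 0.012]
wrist_force: [-0.4, -0.5, 1.2]
finger_gap: 0.0856
grasp_force: 0.0
t: 50.55
tcp_pos: [0.71, 0.0246, 0.123]
tool_rot: [2.333, 2.099, 0.005]
wrist_force: [0.1, -0.6, 0.2]
finger_gap: 0.0855
grasp_force: 0.0
[314. 235.] ((0.7070266604423523, 0.020637989044189453), (0.20468610525131226, 0.04244241118431091), 84.29927825927734) (274, 80, 78, 323)
t 50.6 tcp [0.7096 0.0247 0.1223] head 84.0 -> tool mm [ 1.4 -1.7 92.3] yaw -0.5 gap 0.0856 F [ 1.   0.8 -0.1] q6 -0.0
```

```bash
python3 -m inch '[{"translation":[0,-2,45],"yaw":-0.4,"grip":0},{"translation":[0,0,35],"yaw":0,"grip":0},{"translation":[0,0,12],"yaw":0,"grip":0},{"translation":[0,0,0],"yaw":0,"grip":0},{"translation":[0,0,0],"yaw":0,"grip":0}]'
python3 -m inch '[{"translation":[0,0,0],"yaw":0,"grip":1},{"translation":[0,0,0],"yaw":0,"grip":1},{"translation":[0,0,0],"yaw":0,"grip":1},{"translation":[0,0,0],"yaw":0,"grip":1},{"translation":[0,0,0],"yaw":0,"grip":1}]'
python3 -m inch '[{"translation":[0,0,-40],"yaw":0,"grip":1},{"translation":[0,0,-50],"yaw":0,"grip":1},{"translation":[0,0,-50],"yaw":0,"grip":1},{"translation":[0,0,0],"yaw":0,"grip":1},{"translation":[0,0,0],"yaw":0,"grip":1}]'
python3 - <<'E'
from h import *
x=rest_pt((.4745,.3665,-1.431),(-.015,0,.18)); print(x)
plan(*x,98)
im=save('wrist','w12')
m=mask(im,(20,100,80),(32,255,255))
for c in blobs(m,3000): print(c[:,0].mean(0).round(),cv2.boundingRect(c))
E
```

```text
t: 51.22
tcp_pos: [0.7082, 0.0248, 0.0303]
tool_rot: [2.326, 2.108, 0.004]
wrist_force: [0.2, -0.7, 0.4]
finger_gap: 0.0855
grasp_force: 0.0
t: 51.85
tcp_pos: [0.7074, 0.0249, 0.0293]
tool_rot: [2.327, 2.109, 0.002]
wrist_force: [-1.0, -0.0, 4.4]
finger_gap: 0.0444
grasp_force: 62.1
t: 52.48
tcp_pos: [0.7052, 0.0251, 0.1654]
tool_rot: [-2.326, -2.108, 0.004]
wrist_force: [-0.4, 0.9, -2.8]
finger_gap: 0.0441
grasp_force: 62.5
[0.47240988 0.38135367 0.18      ]
t 52.5 tcp [0.7052 0.0251 0.1654] head 84.4 -> tool mm [ 331.7 -266.7  -13.6] yaw -13.6 gap 0.0441 F [-0.4  0.9 -2.8] q6 -0.01
[320. 220.] (250, 25, 144, 402)
```

```bash
python3 -m inch '[{"translation":[33,-27,-4],"yaw":0,"grip":1},{"translation":[38,-30,-4],"yaw":0,"grip":1},{"translation":[38,-30,-4],"yaw":0,"grip":1},{"translation":[38,-30,0],"yaw":0,"grip":1},{"translation":[38,-30,0],"yaw":0,"grip":1}]'
python3 -m inch '[{"translation":[38,-30,0],"yaw":0,"grip":1},{"translation":[38,-30,0],"yaw":0,"grip":1},{"translation":[38,-30,0],"yaw":0,"grip":1},{"translation":[33,-29,0],"yaw":0,"grip":1},{"translation":[0,0,0],"yaw":-7,"grip":1}]'
python3 -m inch '[{"translation":[0,0,0],"yaw":-6.6,"grip":1},{"translation":[0,0,0],"yaw":0,"grip":1},{"translation":[0,0,0],"yaw":0,"grip":1},{"translation":[0,0,0],"yaw":0,"grip":1},{"translation":[0,0,0],"yaw":0,"grip":1}]'
python3 - <<'E'
from h import *
T=(.4745,.3665,-1.431)
x=rest_pt(T,(-.012,0,.062)); 
plan(*x,98)
im=save('wrist','w13')
for p in ((.095,-.028,.0925),(.095,.028,.0925),(.042,-.033,.055),(.042,.033,.055)): print(proj('wrist',rest_pt(T,p)).round(0))
E
```

```text
t: 53.15
tcp_pos: [0.5758, 0.2243, 0.1764]
tool_rot: [-2.326, -2.107, 0.008]
wrist_force: [-0.5, 0.1, -2.8]
finger_gap: 0.0446
grasp_force: 62.3
t: 53.78
tcp_pos: [0.4707, 0.3829, 0.1762]
tool_rot: [-2.185, -2.254, 0.01]
wrist_force: [0.4, 0.1, -3.1]
finger_gap: 0.0443
grasp_force: 64.8
t: 54.4
tcp_pos: [0.4745, 0.3813, 0.1799]
tool_rot: [-2.062, -2.37, 0.0]
wrist_force: [0.1, 0.3, -2.6]
finger_gap: 0.0447
grasp_force: 64.9
t 54.4 tcp [0.4745 0.3813 0.1799] head 97.9 -> tool mm [ -2.7  -2.  117.9] yaw -0.1 gap 0.0447 F [ 0.1  0.3 -2.6] q6 0.37
[274. 418.]
[359. 418.]
[270. 319.]
[362. 319.]
```

View pics/w13.png

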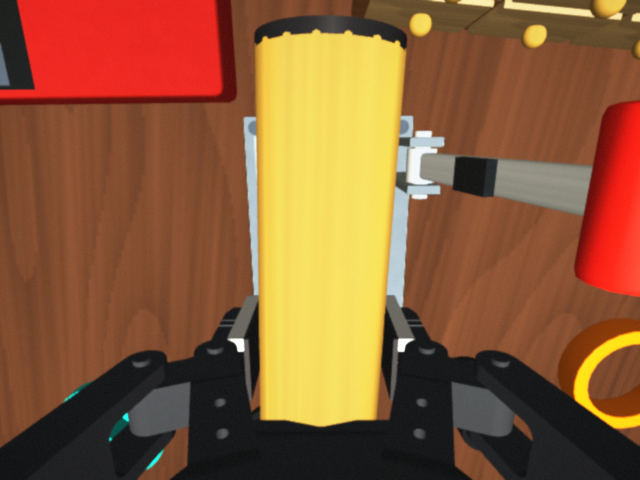

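The tube is aligned over the vees, and the upright bar leans clear on the right at (500,180). I'll lower it in.

```bash
python3 -m inch '[{"translation":[-2.7,-2,45],"yaw":0,"grip":1},{"translation":[0,0,40],"yaw":0,"grip":1},{"translation":[0,0,20],"yaw":0,"grip":1},{"translation":[0,0,0],"yaw":0,"grip":1},{"translation":[0,0,0],"yaw":0,"grip":1}]'
python3 -m inch '[{"translation":[0,0,6],"yaw":0,"grip":1},{"translation":[0,0,4],"yaw":0,"grip":1},{"translation":[0,0,0],"yaw":0,"grip":1},{"translation":[0,0,0],"yaw":0,"grip":1}]'
python3 -m inch '[{"translation":[0,0,3],"yaw":0,"grip":1},{"translation":[0,0,0],"yaw":0,"grip":1},{"translation":[0,0,0],"yaw":0,"grip":1}]'
```

```text
t: 55.08
tcp_pos: [0.4742, 0.3793, 0.0769]
tool_rot: [2.061, 2.37, 0.005]
wrist_force: [-0.4, -0.1, -3.1]
finger_gap: 0.0443
grasp_force: 64.7
t: 55.58
tcp_pos: [0.4729, 0.3787, 0.0654]
tool_rot: [-2.061, -2.371, -0.001]
wrist_force: [-0.9, -0.9, -0.1]
finger_gap: 0.0443
grasp_force: 64.8
t: 55.95
tcp_pos: [0.4731, 0.3785, 0.0629]
tool_rot: [2.061, 2.371, -0.0]
wrist_force: [-2.7, -3.4, 5.6]
finger_gap: 0.0444
grasp_force: 64.0
```

```bash
python3 -m inch '[{"translation":[0,0,0],"yaw":0,"grip":0},{"translation":[0,0,0],"yaw":0,"grip":0},{"translation":[0,0,0],"yaw":0,"grip":0},{"translation":[0,0,0],"yaw":0,"grip":0}]'
python3 -m inch '[{"translation":[0,0,0],"yaw":0,"grip":1},{"translation":[0,0,0],"yaw":0,"grip":1},{"translation":[0,0,0],"yaw":0,"grip":1},{"translation":[0,0,0],"yaw":0,"grip":1},{"translation":[0,0,0],"yaw":0,"grip":1}]'
python3 - <<'E'
from h import *
x=rest_pt((.4745,.3665,-1.431),(0,0,.061)); plan(*x,98)
E
```

```text
t: 56.45
tcp_pos: [0.4728, 0.3785, 0.0618]
tool_rot: [-2.062, -2.37, 0.0]
wrist_force: [0.1, -0.6, 0.2]
finger_gap: 0.0854
grasp_force: 0.0
t: 57.08
tcp_pos: [0.471, 0.3783, 0.0624]
tool_rot: [-2.06, -2.369, 0.007]
wrist_force: [-6.3, -1.8, 7.2]
finger_gap: 0.0448
grasp_force: 61.4
t 57.1 tcp [0.471  0.3783 0.0624] head 98.0 -> tool mm [-12.2   1.8   1.5] yaw -0.0 gap 0.0448 F [-6.3 -1.8  7.2] q6 0.37
```

```bash
python3 -m inch '[{"translation":[-3,-2.3,0],"yaw":0,"grip":1},{"translation":[-3,0,0],"yaw":0,"grip":1},{"translation":[0,0,0],"yaw":0,"grip":1}]'
python3 -m inch '[{"translation":[-2,0,0],"yaw":0,"grip":1},{"translation":[-2,0,0],"yaw":0,"grip":1},{"translation":[0,0,0],"yaw":0,"grip":1}]'
python3 -m inch '[{"translation":[-2,0,0],"yaw":0,"grip":1},{"translation":[0,0,0],"yaw":0,"grip":1},{"translation":[0,0,0],"yaw":0,"grip":1}]'
python3 -m inch '[{"translation":[-2,0,0],"yaw":0,"grip":1},{"translation":[0,0,0],"yaw":0,"grip":1},{"translation":[0,0,0],"yaw":0,"grip":1}]'
```

```text
t: 57.45
tcp_pos: [0.4717, 0.3726, 0.0624]
tool_rot: [-2.062, -2.37, -0.002]
wrist_force: [-0.6, 4.0, 2.0]
finger_gap: 0.0443
grasp_force: 61.3
t: 57.82
tcp_pos: [0.4723, 0.3686, 0.0624]
tool_rot: [-2.062, -2.37, -0.002]
wrist_force: [-1.2, 3.9, 2.0]
finger_gap: 0.0442
grasp_force: 61.4
t: 58.2
tcp_pos: [0.4725, 0.3666, 0.0624]
tool_rot: [2.062, 2.37, 0.002]
wrist_force: [0.1, 4.9, 4.3]
finger_gap: 0.0442
grasp_force: 61.4
t: 58.58
tcp_pos: [0.4728, 0.365, 0.0624]
tool_rot: [-2.062, -2.37, -0.003]
wrist_force: [-2.2, 5.1, 2.7]
finger_gap: 0.0442
grasp_force: 61.6
```

```bash
python3 -m inch '[{"translation":[-2,0,0],"yaw":0,"grip":1},{"translation":[0,0,0],"yaw":0,"grip":1},{"translation":[0,0,0],"yaw":0,"grip":1}]' | sed -n '2p;4p'
python3 -m inch '[{"translation":[-2,0,0],"yaw":0,"grip":1},{"translation":[0,0,0],"yaw":0,"grip":1},{"translation":[0,0,0],"yaw":0,"grip":1}]'| sed -n '2p;4p'
python3 -m inch '[{"translation":[-2,0,0],"yaw":0,"grip":1},{"translation":[0,0,0],"yaw":0,"grip":1},{"translation":[0,0,0],"yaw":0,"grip":1}]'| sed -n '2p;4p'
```

```text
tcp_pos: [0.4728, 0.3649, 0.0624]
wrist_force: [-1.6, 12.3, 0.7]
tcp_pos: [0.4728, 0.3648, 0.0624]
wrist_force: [-2.5, 19.4, -1.2]
tcp_pos: [0.4729, 0.3648, 0.0626]
wrist_force: [-2.4, 25.4, -3.0]
```

The tube is against the stop: position holds while the force climbs 12→19→25 N. I'll release and go back to the bar grip.

```bash
python3 -m inch '[{"translation":[0,0,0],"yaw":0,"grip":0},{"translation":[0,0,0],"yaw":0,"grip":0},{"translation":[0,0,0],"yaw":0,"grip":0},{"translation":[0,0,-40],"yaw":0,"grip":0},{"translation":[0,0,-50],"yaw":0,"grip":0}]'
python3 -m inch '[{"translation":[0,0,-55],"yaw":0,"grip":0},{"translation":[0,0,-55],"yaw":0,"grip":0},{"translation":[0,0,-15],"yaw":0,"grip":0},{"translation":[0,0,0],"yaw":0,"grip":0},{"translation":[0,0,0],"yaw":0,"grip":0}]'
python3 - <<'E'
from h import *
plan(.5486,.4257,.208,98)
im=save('wrist','w14')
for p in [(-.095,0,.0545),(.095,0,.0775),(.095,-.028,.0925),(.095,.028,.0925)]: print(p,proj('wrist',rest_pt((.4728,.3665,-1.431),p)).round(0))
m=mask(im,(20,100,80),(32,255,255))
for c in blobs(m,3000): print(c[:,0].mean(0).round(),cv2.boundingRect(c))
E
```

```text
t: 60.32
tcp_pos: [0.4725, 0.3568, 0.151]
tool_rot: [-2.062, -2.369, 0.008]
wrist_force: [0.5, 0.2, 0.2]
finger_gap: 0.0853
grasp_force: 0.0
t: 60.95
tcp_pos: [0.4724, 0.3576, 0.2739]
tool_rot: [-2.061, -2.369, 0.008]
wrist_force: [-0.2, 0.4, -0.4]
finger_gap: 0.0854
grasp_force: 0.0
t 61.0 tcp [0.4724 0.3576 0.2739] head 98.0 -> tool mm [57.1 85.2 65.4] yaw -0.0 gap 0.0854 F [-0.2  0.4 -0.4] q6 0.34
(-0.095, 0, 0.0545) [323.  92.]
(0.095, 0, 0.0775) [323. 311.]
(0.095, -0.028, 0.0925) [291. 319.]
(0.095, 0.028, 0.0925) [354. 319.]
[573. 307.] (528, 266, 91, 82)
[323. 195.] (297, 91, 53, 216)
```

View pics/w14.png

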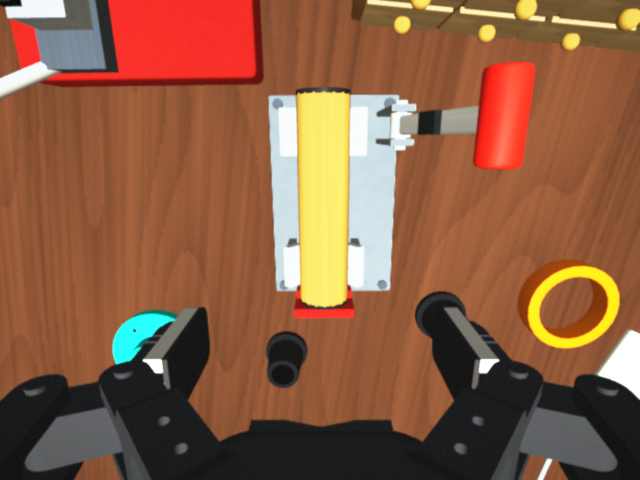

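The tube is fully home in the vees and touching the red stop at (324,303). The bar is upright, with its grip at (505,115).

```bash
python3 - <<'E'
from h import *
T=(.4722,.3667,-1.431)
for q in (1.65,1.75,1.85,1.95): 
    c=(-.066,.06-.122*np.cos(q),.086+.122*np.sin(q)); print(q,rest_pt(T,c).round(4),proj('wrist',rest_pt(T,c)).round(0), 'pinch pt',rest_pt(T,(c[0]+.021,c[1],c[2])).round(4))
print(proj('wrist',rest_pt(T,(-.066,.06,.086))).round(0))
E
python3 -m inch '[{"translation":[28,42,0],"yaw":0,"grip":0},{"translation":[29,43,0],"yaw":0,"grip":0},{"translation":[0,0,0],"yaw":0,"grip":0},{"translation":[0,0,0],"yaw":0,"grip":0},{"translation":[0,0,0],"yaw":0,"grip":0}]'
```

```text
1.65 [0.532  0.4418 0.2076] [470. 122.] pinch pt [0.5349 0.421  0.2076]
1.75 [0.544  0.4434 0.206 ] [495. 122.] pinch pt [0.5469 0.4227 0.206 ]
1.85 [0.5557 0.4451 0.2033] [517. 122.] pinch pt [0.5586 0.4243 0.2033]
1.95 [0.5671 0.4467 0.1993] [537. 122.] pinch pt [0.5701 0.4259 0.1993]
[399. 127.]
t: 61.62
tcp_pos: [0.5488, 0.426, 0.2769]
tool_rot: [-2.062, -2.37, 0.001]
wrist_force: [-0.5, -0.7, 0.1]
finger_gap: 0.0855
grasp_force: 0.0
```

```bash
python3 -m inch '[{"translation":[-2,2,30],"yaw":0,"grip":0},{"translation":[0,0,30],"yaw":0,"grip":0},{"translation":[0,0,11],"yaw":0,"grip":0},{"translation":[0,0,0],"yaw":0,"grip":0},{"translation":[0,0,0],"yaw":0,"grip":0}]'
python3 -m inch '[{"translation":[0,0,0],"yaw":0,"grip":1},{"translation":[0,0,0],"yaw":0,"grip":1},{"translation":[0,0,0],"yaw":0,"grip":1},{"translation":[0,0,0],"yaw":0,"grip":1},{"translation":[0,0,0],"yaw":0,"grip":1}]'
python3 -m inch '[{"translation":[0,0,0],"yaw":0,"grip":1},{"translation":[0,0,0],"yaw":0,"grip":1}]'
```

```text
t: 62.25
tcp_pos: [0.5524, 0.4253, 0.2081]
tool_rot: [2.061, 2.37, 0.005]
wrist_force: [-1.0, 1.3, 0.0]
finger_gap: 0.0853
grasp_force: 0.0
t: 62.88
tcp_pos: [0.5518, 0.425, 0.2063]
tool_rot: [-2.061, -2.371, 0.0]
wrist_force: [-0.4, -0.5, 2.3]
finger_gap: 0.0196
grasp_force: 58.5
t: 63.12
tcp_pos: [0.5519, 0.425, 0.2063]
tool_rot: [-2.062, -2.371, -0.0]
wrist_force: [-1.6, -0.6, 2.1]
finger_gap: 0.0197
grasp_force: 58.6
```

```bash
python3 -m inch '[{"translation":[0,-19.3,-2.7],"yaw":0,"grip":1},{"translation":[0,-19.5,0.4],"yaw":0,"grip":1},{"translation":[0,-19.1,3.5],"yaw":0,"grip":1},{"translation":[0,0,0],"yaw":0,"grip":1}]'
python3 -m inch '[{"translation":[0,-18.4,6.5],"yaw":0,"grip":1},{"translation":[0,-17.2,9.4],"yaw":0,"grip":1},{"translation":[0,-15.3,12],"yaw":0,"grip":1},{"translation":[0,0,0],"yaw":0,"grip":1}]'
python3 -m inch '[{"translation":[0,-13.3,14.2],"yaw":0,"grip":1},{"translation":[0,-10.9,16.2],"yaw":0,"grip":1},{"translation":[0,-8.1,17.8],"yaw":0,"grip":1},{"translation":[0,0,0],"yaw":0,"grip":1},{"translation":[0,0,0],"yaw":0,"grip":1}]'
```

```text
t: 63.62
tcp_pos: [0.497, 0.4171, 0.2103]
tool_rot: [2.057, 2.366, 0.013]
wrist_force: [-0.8, -5.1, 13.2]
finger_gap: 0.0194
grasp_force: 58.6
t: 64.12
tcp_pos: [0.4441, 0.4093, 0.1768]
tool_rot: [2.06, 2.37, 0.0]
wrist_force: [0.1, -2.6, 1.1]
finger_gap: 0.0198
grasp_force: 66.1
t: 64.75
tcp_pos: [0.4122, 0.4047, 0.1269]
tool_rot: [2.061, 2.37, -0.003]
wrist_force: [5.1, -0.3, -5.3]
finger_gap: 0.0194
grasp_force: 69.6
```

```bash
python3 -m inch '[{"translation":[0,0,0],"yaw":0,"grip":0},{"translation":[0,0,0],"yaw":0,"grip":0},{"translation":[0,0,0],"yaw":0,"grip":0},{"translation":[0,0,-40],"yaw":0,"grip":0},{"translation":[0,0,-20],"yaw":0,"grip":0}]'
python3 -m inch '[{"translation":[16,-3,0],"yaw":0,"grip":1},{"translation":[0,0,0],"yaw":0,"grip":1},{"translation":[0,0,0],"yaw":0,"grip":1},{"translation":[0,0,0],"yaw":0,"grip":1},{"translation":[0,0,0],"yaw":0,"grip":1}]'
python3 -m inch '[{"translation":[0,0,15],"yaw":0,"grip":1},{"translation":[0,-2,15],"yaw":0,"grip":1},{"translation":[0,-2,12],"yaw":0,"grip":1},{"translation":[0,-1,12],"yaw":0,"grip":1},{"translation":[0,0,0],"yaw":0,"grip":1}]'
python3 -m inch '[{"translation":[0,0,3],"yaw":0,"grip":1},{"translation":[0,0,0],"yaw":0,"grip":1}]'
```

```text
t: 65.38
tcp_pos: [0.4128, 0.4061, 0.1911]
tool_rot: [2.061, 2.37, 0.005]
wrist_force: [0.5, 0.1, -0.2]
finger_gap: 0.0856
grasp_force: 0.0
t: 66.0
tcp_pos: [0.4069, 0.4205, 0.1881]
tool_rot: [-2.062, -2.37, 0.002]
wrist_force: [-0.1, -1.2, 0.4]
finger_gap: 0.0
grasp_force: 0.0
t: 66.62
tcp_pos: [0.4012, 0.4195, 0.1329]
tool_rot: [-2.061, -2.37, 0.004]
wrist_force: [-0.5, 0.7, 0.3]
finger_gap: -0.0001
grasp_force: 0.0
t: 66.88
tcp_pos: [0.4022, 0.4202, 0.1319]
tool_rot: [2.061, 2.37, 0.001]
wrist_force: [0.2, -0.1, -0.2]
finger_gap: -0.0005
grasp_force: 0.0
```

```bash
python3 - <<'E'
from h import *
im=save('wrist','w15'); 
E
```

```text
(no output)
```

View pics/w15.png

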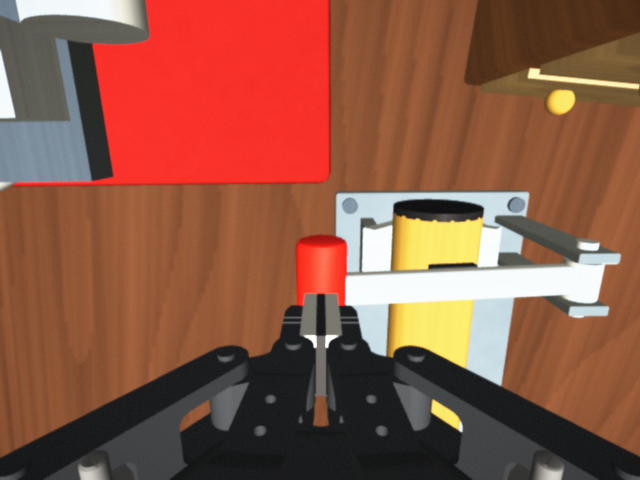

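The closed fingers sit right above the red grip at (321,290), and the bar lies over the tube, still slightly above it. I'll press down until the force rises.

```bash
python3 -m inch '[{"translation":[0,0,5],"yaw":0,"grip":1},{"translation":[0,0,0],"yaw":0,"grip":1},{"translation":[0,0,0],"yaw":0,"grip":1}]' | sed -n '2p;4p'
python3 -m inch '[{"translation":[0,0,4],"yaw":0,"grip":1},{"translation":[0,0,0],"yaw":0,"grip":1},{"translation":[0,0,0],"yaw":0,"grip":1}]' | sed -n '2p;4p'
python3 -m inch '[{"translation":[0,0,4],"yaw":0,"grip":1},{"translation":[0,0,0],"yaw":0,"grip":1},{"translation":[0,0,0],"yaw":0,"grip":1}]' | sed -n '2p;4p'
```

```text
tcp_pos: [0.4019, 0.42, 0.1266]
wrist_force: [0.2, 0.1, -0.9]
tcp_pos: [0.4019, 0.42, 0.1225]
wrist_force: [0.0, 0.3, -0.1]
tcp_pos: [0.4021, 0.4203, 0.1188]
wrist_force: [-0.3, 0.1, 0.7]
```

```bash
python3 -m inch '[{"translation":[0,0,3],"yaw":0,"grip":1},{"translation":[0,0,0],"yaw":0,"grip":1},{"translation":[0,0,0],"yaw":0,"grip":1}]' | sed -n '2p;4p'
python3 -m inch '[{"translation":[0,0,3],"yaw":0,"grip":1},{"translation":[0,0,0],"yaw":0,"grip":1},{"translation":[0,0,0],"yaw":0,"grip":1}]' | sed -n '2p;4p'
python3 -m inch '[{"translation":[0,0,2],"yaw":0,"grip":1},{"translation":[0,0,0],"yaw":0,"grip":1},{"translation":[0,0,0],"yaw":0,"grip":1}]' | sed -n '2p;4p'
```

```text
tcp_pos: [0.4022, 0.4204, 0.1181]
wrist_force: [-3.2, -3.1, 11.4]
tcp_pos: [0.4022, 0.4205, 0.1176]
wrist_force: [-8.2, -6.8, 22.1]
tcp_pos: [0.4023, 0.4205, 0.1172]
wrist_force: [-10.3, -7.7, 28.4]
```

```bash
python3 -m inch '[{"translation":[0,0,-20],"yaw":0,"grip":1},{"translation":[0,0,-50],"yaw":0,"grip":1},{"translation":[0,0,-55],"yaw":0,"grip":0.5},{"translation":[-40,40,-30],"yaw":0,"grip":0},{"translation":[-40,40,0],"yaw":0,"grip":0}]' >/dev/null
python3 -m inch '[{"translation":[0,0,0],"yaw":0,"grip":0},{"translation":[0,0,0],"yaw":0,"grip":0},{"translation":[0,0,0],"yaw":0,"grip":0}]'
python3 - <<'E'
from h import *
im=save('wrist','w16'); T=(.4722,.3667,-1.431)
for q in (0,.05,.1,.2): 
    g=[rest_pt(T,(-.066+d,.06-.122*np.cos(q),.086+.122*np.sin(q))) for d in(-.023,.023)]
    print(q,[proj('wrist',x).round(0).tolist() for x in g],proj('side',(g[0]+g[1])/2).round(1))
i2=imaging.grab_frame('side'); R=mask(i2,(0,150,90),(6,255,255))|mask(i2,(174,150,90),(180,255,255))
for c in blobs(R,30): print('side red',np.round(cv2.minAreaRect(c)[0],1))
cv2.imwrite('pics/fin.png',np.hstack([im[:,:,::-1],i2[:,:,::-1]])[:, :][::1])
cv2.imwrite('pics/fin2.png',np.vstack([cv2.resize(im[:,:,::-1],(400,300)),cv2.resize(i2[120:420,140:540,::-1],(400,300))]))
E
```

```text
t: 70.18
tcp_pos: [0.4901, 0.3534, 0.2643]
tool_rot: [-2.059, -2.371, 0.002]
wrist_force: [0.6, 0.1, 0.1]
finger_gap: 0.0851
grasp_force: 0.0
0 [[213.0, 85.0], [218.0, 150.0]] [189. 164.]
0.05 [[211.0, 84.0], [216.0, 150.0]] [188.8 162.1]
0.1 [[210.0, 83.0], [215.0, 150.0]] [188.6 160.1]
0.2 [[207.0, 80.0], [213.0, 151.0]] [188.6 156.1]
side red [410.3 220.3]
side red [246.2 195.5]
side red [188.5 164. ]
side red [120.2 162.2]
side red [339.5 107.5]
side red [322.5  76.5]
```

View pics/fin2.png

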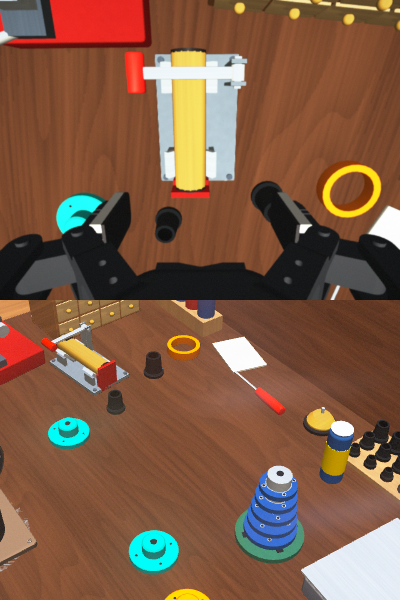

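The bar is level: its grip is at side (188.5,164), which matches angle 0. The tube is against the stop, all five flanges are stacked in order on the stand, and the other goods are where they were.

```bash
python3 -c "
from station import robot
print(robot.close_job())"
```

```text
the job is handed in; nothing more can be done
None
```

The job is handed in: all five blue flanges are stacked largest to smallest on the spigot, and the tube is in the vees against the red stop with the hold-down bar fully down on it; no verdict was returned.

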